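# Grease the drum bearing of a sanding arbor

### The job

Turn the selector on the sanding arbor's grease block until its pointer stands on the long index line, and let go of it. Then take the push-type grease gun out of its wooden holder, press its coupler squarely onto the tilted grease nipple until it snaps on, and keep pushing until the gun's spring is squeezed at least two thirds of its stroke. Finish like that, still gripping the gun and holding it pushed in; leave the other things on the bench where they are.

Things in the scene. Friction and masses are not known exactly. Their poses are not given: they have to be found in the camera images.
- arbor: Sanding arbor fixed to the bench: grey base 260 (x) x 270 (y) x 30 mm, origin under its middle, z up, +x away from the robot (yaw within 17 degrees). At its back a shaft in two bearings, brown drum at +y, pulley at -y. At its front an aluminium grease block 70 x 180, top 70 above the bench: selector at its -y end, tilted nipple at +y; copper tubes lead to the bearings. Nothing rises over 120.
- selector (a joint): Selector angle (rad). The pointed nose points to the arbor's -x (the robot) at 0; the value grows clockwise seen from above, nose turning towards the nipple (arbor's +y). Stops at -1.2 and 1.2. The long index line is at 0.80; it starts between -0.65 and 0.25 (dots at 0 and -0.8 are other settings). It stays where it is left (friction about 0.06 N m).
- selector_grip (a point): On the selector's vertical axis, where to grip it, 101 mm above the bench. A black pointer knob on a 66 mm dial plate: a 40 mm disc 6 high, on it an upright bar 13 thick, about 42 long with its nose, 28 high; this point is 22 above the disc, 6 below the bar's top. x axis along the bar, away from the nose; z up.
- index_mark (a point): Middle of the long index line, a dark radial line 10 x 2.6 mm engraved on the dial plate, 27.5 mm from the selector's axis, on the robot's side towards the nipple. Axes as arbor.
- nipple: Steel grease nipple on a slanted boss of the grease block: round head 10 mm across on a 5 mm neck, over a hexagon (16 across corners) that begins 13.5 below the head's centre. Origin at the head's centre, 106 above the bench, about 97 from the selector's axis; z points out along the nipple, 23 degrees from vertical towards the arbor's -x. The coupler goes on along -z.
- gun_stand: Pale wooden holder block 85 x 85 x 75 high, fixed to the bench, left or right of the arbor; origin under its middle. The gun stands in its 29 mm through hole, nose down.
- gun_grip (a point): Middle of the grease gun's handle, on its axis, where to grip it. Round aluminium handle 30 mm across, 60 long, black end cap up as it stands; under it a flange 40 across, 6 thick, that rests on the holder, so this point is 111 above the bench, 30 over the flange. z from nose to end cap; any yaw. Mass 0.24 to 0.35 kg. The mouth is 103 below this point: lift 75 to clear the holder.
- coupler (a point): Centre of the coupler's mouth at the gun's nose; z back along the gun. A steel cup 20 mm outside (24 at the flared mouth), 22 long, bore 14 wide and 15 deep with four sprung jaws. Its jaws meet the nipple's head with the mouth about 1 past the head's centre, snap over it at about 7 N, and it is home with the mouth 10 past (-0.010 along the nipple's z). Centres itself from 2 mm off.
- nozzle (a joint): How far the nozzle (a rod with the coupler on its end, out of the gun's 26 mm nose) is pushed into the gun against its spring (m): 0 at rest, mouth 103 mm from gun_grip; 0.016 at the stop, 87 mm. 2 N at rest, plus 0.8 N per mm: about 10 N at 0.010, 15 N at the stop.
- bit_block: Bystander: brown wooden block 85 x 85 x 50 with nine upright drill bits up to 52 tall on it, fixed to the bench at the side opposite the gun's holder. Origin under its middle.
- glue: Bystander, loose: white glue bottle 54 across, 150 high; origin under its middle.
- plug: Bystander, loose: stepped yellow plastic plug 48 across, 34 high; origin under its middle.
- square: Bystander, loose: steel try square, stock 120 long and 18 high, blade 150 long, lying flat between the robot and the arbor; origin under the stock's middle.
- tape: Bystander, loose: grey tape measure 66 x 36 x 62 high; origin under its middle.
- offcut: Bystander, loose: pine offcut 150 x 45 x 22; origin under its middle.
Not all that is in view belongs to the job. Leave any purple look-alike of the gun_stand alone.

How it is judged:
On the way, in this order (a step that is already met when the one before it is completed fails the run):
1. the selector's pointer stands on the long index line and the fingers have let go of it (value of joint selector between 0.66 and 0.94 rad and contact force between the fingers and selector below 0.05 N), for 0.3 s.
2. the coupler has snapped home on the nipple, square to it (value of joint selector between 0.66 and 0.94 rad and z of coupler in the frame of nipple below -0.0085 m and x of coupler in the frame of nipple between -0.004 and 0.004 m and y of coupler in the frame of nipple between -0.004 and 0.004 m and angle between the z axis of gun_grip and the z axis of nipple, either way round below 0.15 rad), for 0.2 s.
At the end, for the whole second after the job is handed in: Selector within 8 degrees of the long index line; coupler home on the nipple (mouth over 8.5 mm past the head's centre, within 4 mm and 8.5 degrees of its axis); nozzle pushed in over 10 of 16 mm, bearing on the nipple with over 6 N, fingers still gripping the gun, all through the last second (all of step 2 and value of joint nozzle above 0.01 m and contact force between gun and nipple above 6 N and contact force between the fingers and gun above 5 N and contact force between gun and gun_stand below 0.05 N); the arm keeps its last pose, push and grip.
It fails at once if a bystander is knocked or shoved (more than 30 mm) (distance of any of glue, plug, square, tape, offcut from where it was at the start of the episode above 0.03 m).
It also fails if it takes over 59 s, if anything falls off the work surface, if the arm or the gripper's body presses on something with over 40 N, if the wrist force passes 120 N, or if a joint passes its speed limit or range.

### The arm

A 7-joint arm with a two-finger parallel gripper is mounted at the origin on the work surface. World frame = base frame: x ahead of the robot, y to its left, z up, the work surface at z = 0. Lengths are in m, angles in rad, forces in N, time in s.
With the tool pointing down it reaches from about 0.4 to 0.85 m from the base axis. Payload 4.4 kg.
Tool frame: the origin (TCP) lies between the finger pads; the fingertips stand 19 mm ahead of it and the grasp point (between the pads) is the TCP (env.nose_length is the distance from the TCP to the fingertips, in m); z points along the fingers, y is the direction in which the jaws open and shut (so a half turn about z gives the same grasp; the last joint's range is limited). The gripper opens to 94 mm and grips with 3 to 60 N. Pads are 16 mm wide; open, the fingers measure 119 mm over their backs; the gripper's body (75 mm by 177 mm) begins 78 mm behind the grasp point.
Start: joints at [-1.281, 0.628, 0.038, 1.517, -0.027, 0.996, -0.02], TCP at [0.226, 0.609, 0.224] pointing down, gripper open.
Joint ranges: [-3.06, 3.06], [-0.37, 2.12], [-1.25, 1.32], [0.18, 2.47], [-1.1, 4.24], [0.23, 1.98], [-2.94, 2.94]. Speed limits (rad/s): [2.57, 2.57, 3.14, 3.14, 3.14, 3.14, 3.14].

### API

Orientations are given as a unit quaternion [x, y, z, w].
In Python, from plant import readout, vision, ticket, env gives the robot as it stands.
- The arm moves only by the tool send_rows, never from a script. Its argument "plan" is a list of rows, each a list of 3 entries, a list of its own where there are three numbers: the shift along the tool's x, y, z in cm, then the turn about the tool's z in rad, then the opening, from 0 (shut) to 1 (fully open). A call has 1 to 12 rows; each row is the pose to reach, as a shift and turn from the pose measured when the call began, along the tool's axes at that moment; what a row does not reach only later rows make up. A row lasts 1/12 s, in which the tool goes at most 41.7 mm and 7.16 degrees, less where a joint would pass 70% of its speed; a pose out of reach is approached as far as the arm can. A call with a gripper value outside its range is refused whole. The fingers move at their own pace and stop on an object; "force" is the grip in N (left out, the last holds). Time passes only in rows, so rows that repeat a pose let the fingers close. It gives the time, the measured TCP pose, the force and the opening at its end, in the units of the state.
- readout.read_state(): the state, without advancing time (a new reading comes with each control period).
- vision.read_camera(name): name is "side" or "top" or "wrist"; returns a dict with "color" (400x640x3 uint8, red, green, blue), "fovy" (degrees; the focal length in pixels is half the picture's height over the tangent of half this angle, whatever the lens; pixels are square), "cx", "cy" (the principal point, pixels), "xyz" and "rotation" of the camera in the world. Camera axes: x right, y up, looking along -z (the intrinsics and any distortion apply to the point x, -y, -z); pixel columns grow to the right and rows downward; lengths in m; the calibration is good to about 2 mm. A picture is of the moment at which its call begins. There is no depth.
- ticket.job_done(): hands the job in, once; it reports no verdict.
The state is a dict: "time": time; "qpos": joint angles; "qvel": joint speeds; "effort": joint torques, N m; "tcp_pos": TCP position; "tcp_rot": TCP orientation; "ft_force": force on the tool from outside, world axes, zero at the start; "torque": the same for the moment, N m; "width": finger opening in m.
Only numpy, scipy, OpenCV 4.12 (cv2) and the standard library are available. Lean on these libraries where they do the work, as an engineer would, in place of code of your own. Each camera call takes 0.05 s, during which the arm holds its last target.

## Working session

There is one attempt and no reset: what is moved stays moved. The work goes in short steps, Python scripts to look and compute and a tool call to move; the robot and the scene stay as the last step left them, time stands still between calls to the robot, and variables do not carry over. Pictures are saved under pics/ and viewed, and the job is handed in when it is done.

Besides the shell and the picture viewer there is one more tool, called after "Call:" as name([rows], argument=value, ...), one row to a line, values as JSON. send_rows: Moves the arm, as the interface text tells. Its arguments: {"type":"object","properties":{"plan":{"type":"array","items":{"type":"array"}},"force":{"type":"number"}},"required":["plan"]}

```bash
ls; mkdir -p pics
cat > h.py <<'E'
import numpy as np, cv2
from plant import readout, vision, ticket, env
from scipy.spatial.transform import Rotation as R
def snap(name,fn):
    c=vision.read_camera(name); cv2.imwrite('pics/'+fn+'.png',c['color'][:,:,::-1]); np.save('pics/'+fn+'.npy',c,allow_pickle=True); return c
def load(fn): return np.load('pics/'+fn+'.npy',allow_pickle=True).item()
E
python3 - <<'E'
from h import *
print(readout.read_state())
for n in ['side','top','wrist']:
    c=snap(n,n+'0'); print(n,{k:v for k,v in c.items() if k!='color'})
print(env.nose_length, dir(env))
E
```

```text
pics
{'time': 0.0, 'qpos': array([-1.28077482,  0.62935313,  0.03843516,  1.51833685, -0.02698411,
        0.99626689, -0.02001006]), 'qvel': array([ 5.00118672e-04,  2.81480928e-05, -1.34042527e-04,  1.32344861e-03,
       -1.13373129e-05,  2.84878197e-03,  1.04572001e-03]), 'effort': array([ 7.48828916e-04, -5.49717808e+01,  1.14312597e+00, -1.86645788e+01,
       -5.24327788e-02,  2.33596831e-02,  1.43498537e-04]), 'tcp_pos': array([0.22619453, 0.60872238, 0.22355938]), 'tcp_rot': array([ 1.76971255e-01,  9.84215587e-01, -9.11403083e-04, -1.46986509e-04]), 'ft_force': array([-0.53586116,  0.11390586,  0.60909847]), 'torque': array([-0.04311715, -0.00239396, -0.05519269]), 'width': 0.09353126125383673}
side {'fovy': 45.88564723992524, 'cx': 313.33789159080806, 'cy': 206.45838017339165, 'xyz': array([-0.0573699 , -1.11840776,  0.95323086]), 'rotation': array([ 0.44898058, -0.11744925, -0.20537997,  0.86165026])}
top {'fovy': 45.44771200696013, 'cx': 317.0170751175505, 'cy': 202.8865572059406, 'xyz': array([ 0.40329457, -0.00987825,  1.6727521 ]), 'rotation': array([ 0.0277624 , -0.01885664, -0.70196324,  0.71142202])}
wrist {'fovy': 69.61348937323908, 'cx': 319.3379776507039, 'cy': 198.00039921976617, 'xyz': array([0.15630256, 0.63647239, 0.38450088]), 'rotation': array([-0.10798444, -0.07335425,  0.56604802,  0.81397061])}
0.019 ['Unreachable', '__class__', '__delattr__', '__dict__', '__dir__', '__doc__', '__eq__', '__format__', '__ge__', '__getattribute__', '__getstate__', '__gt__', '__hash__', '__init__', '__init_subclass__', '__le__', '__lt__', '__module__', '__ne__', '__new__', '__reduce__', '__reduce_ex__', '__repr__', '__setattr__', '__sizeof__', '__str__', '__subclasshook__', '__weakref__', 'nose_length']
```

View pics/top0.png

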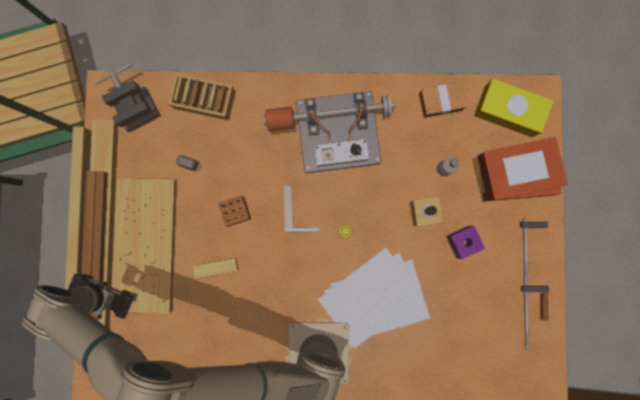

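View pics/side0.png

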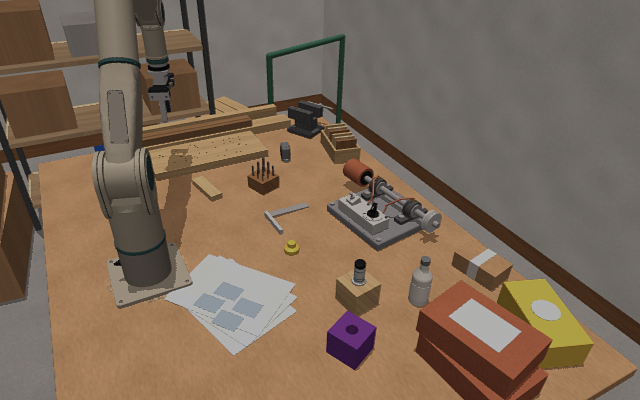

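View pics/wrist0.png

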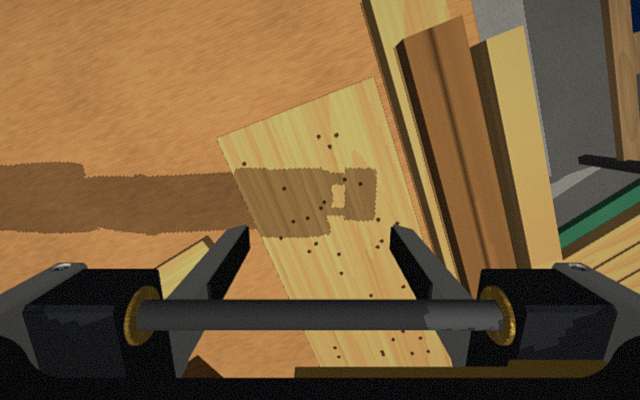

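```bash
cat >> h.py <<'E'
def f(c): return c['color'].shape[0]/2/np.tan(np.radians(c['fovy'])/2)
def ray(c,u,v):
    d=R.from_quat(c['rotation']).apply([(u-c['cx'])/f(c),-(v-c['cy'])/f(c),-1.0]); return np.array(c['xyz']),d
def onz(c,u,v,z):
    o,d=ray(c,u,v); return o+d*(z-o[2])/d[2]
def proj(c,p):
    q=R.from_quat(c['rotation']).inv().apply(np.array(p)-c['xyz']); return np.array([c['cx']-f(c)*q[0]/q[2], c['cy']+f(c)*q[1]/q[2]])
def tri(obs):
    A=np.zeros((3,3));b=np.zeros(3)
    for c,u,v in obs:
        o,d=ray(c,u,v); d=d/np.linalg.norm(d); P=np.eye(3)-np.outer(d,d); A+=P;b+=P@o
    x=np.linalg.solve(A,b); 
    return x,[np.round(proj(c,x)-[u,v],1) for c,u,v in obs]
def crop(fn,x0,y0,x1,y1,s,out):
    im=cv2.imread('pics/'+fn+'.png')[y0:y1,x0:x1]; cv2.imwrite('pics/'+out+'.png',cv2.resize(im,None,fx=s,fy=s,interpolation=cv2.INTER_CUBIC))
E
python3 - <<'E'
from h import *
t=load('top0'); s=load('side0')
print('base',onz(t,319,352,0))
for n,u,v,z in [('sel',356,149,.107),('nip',327,155,.106),('cap',430,211,.141),('purple',467,242,.075),('block',428,211,.075),('glue',450,167,.1),('plug',344,231,.034),('bit',234,210,.05),('tape',187,162,.06)]: print(n,onz(t,u,v,z).round(3))
crop('top0',290,80,490,270,4,'c1')
crop('side0',320,160,460,380,3.5,'c2') if 0 else crop('side0',310,150,450,370,2.7,'c2')
E
```

```text
base [-0.00023    -0.00194153  0.        ]
sel [ 0.687 -0.116  0.107]
nip [ 0.666 -0.02   0.106]
cap [ 0.483 -0.352  0.141]
purple [ 0.385 -0.489  0.075]
block [ 0.486 -0.36   0.075]
glue [ 0.632 -0.427  0.1  ]
plug [ 0.416 -0.082  0.034]
bit [0.482 0.294 0.05 ]
tape [0.644 0.457 0.06 ]
```

View pics/c1.png

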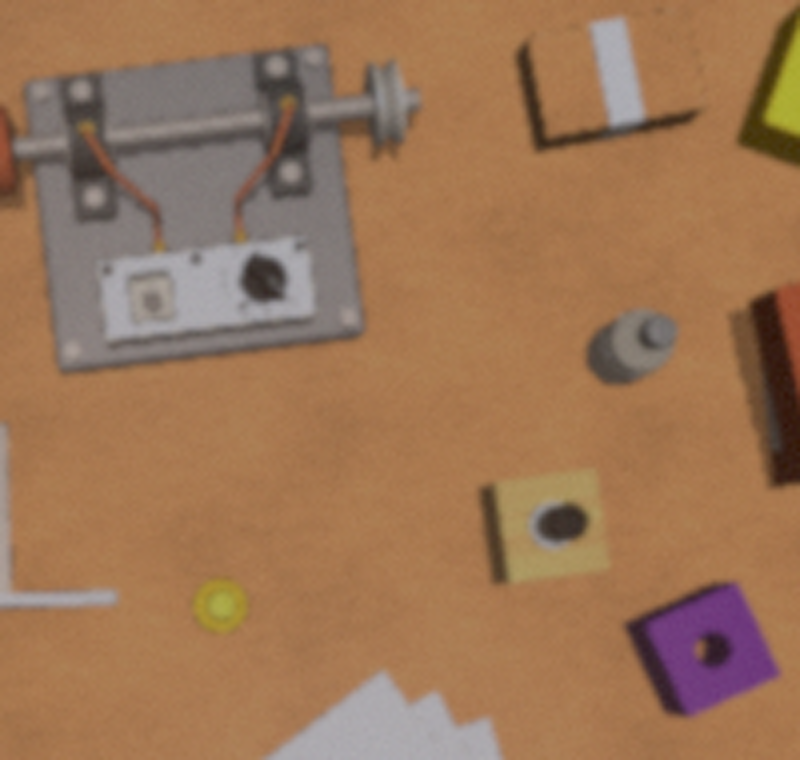

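View pics/c2.png

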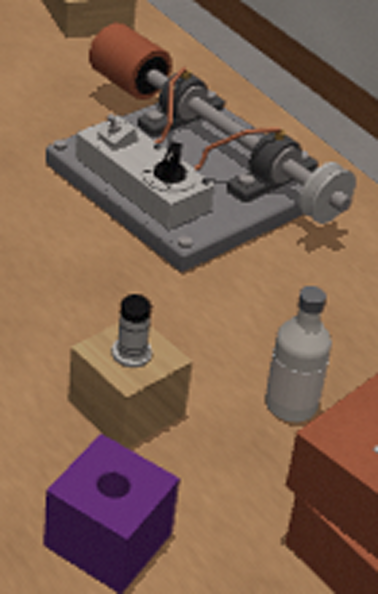

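```bash
cat >> h.py <<'E'
def totool(dp,q=None):
    q=readout.read_state()['tcp_rot'] if q is None else q
    return R.from_quat(q).inv().apply(dp)*100
E
python3 - <<'E'
from h import *
s=readout.read_state(); w=load('wrist0'); r=R.from_quat(s['tcp_rot'])
print(r.as_matrix().round(3)); print('cam in tool',r.inv().apply(w['xyz']-s['tcp_pos']), (r.inv()*R.from_quat(w['rotation'])).as_matrix().round(3))
print(proj(w,s['tcp_pos']),proj(w,s['tcp_pos']+[0,0,-.2]))
print(totool(np.array([0.62,-0.07,0.27])-s['tcp_pos']))
E
```

```text
[[-0.937  0.348 -0.001]
 [ 0.348  0.937 -0.001]
 [ 0.    -0.001 -1.   ]]
cam in tool [ 0.0751439   0.00129662 -0.16071087] [[-0.     0.966  0.259]
 [ 1.    -0.     0.001]
 [ 0.001  0.259 -0.966]]
[317.58914274 249.02422107] [318.95053161 181.74526391]
[-60.5612319  -49.923367    -4.55179627]
```

Call:
send_rows([
  [[-60.5,-50,-4.5],-0.47,1],
  [[-60.5,-50,-4.5],-0.47,1],
  [[-60.5,-50,-4.5],-0.47,1],
  [[-60.5,-50,-4.5],-0.47,1],
  [[-60.5,-50,-4.5],-0.47,1],
  [[-60.5,-50,-4.5],-0.47,1],
  [[-60.5,-50,-4.5],-0.47,1],
  [[-60.5,-50,-4.5],-0.47,1],
  [[-60.5,-50,-4.5],-0.47,1],
  [[-60.5,-50,-4.5],-0.47,1],
  [[-60.5,-50,-4.5],-0.47,1],
  [[-60.5,-50,-4.5],-0.47,1],
])

```text
time: 1.15
tcp_pos: [0.4767, 0.1751, 0.2533]
tcp_rot: [-0.057, 0.998, -0.001, -0.0]
ft_force: [1.4, 0.1, -0.0]
width: 0.0938
```

Run:
```python
from h import *
s=readout.read_state(); r=R.from_quat(s['tcp_rot'])
print(s['time'],s['tcp_pos'],r.as_matrix().round(3),s['qpos'].round(2))
print(totool(np.array([0.62,-0.07,0.27])-s['tcp_pos']))
```

```text
1.15 [0.47666793 0.17510997 0.25325323] [[-0.993 -0.114 -0.001]
 [-0.114  0.993 -0.001]
 [ 0.001 -0.001 -1.   ]] [-0.37  0.39 -0.05  1.87  0.02  0.88  1.25]
[-11.44295431 -25.98787572  -1.65028994]
```

Call:
send_rows([
  [[-11.5,-26,-1.6],0,1],
  [[-11.5,-26,-1.6],0,1],
  [[-11.5,-26,-1.6],0,1],
  [[-11.5,-26,-1.6],0,1],
  [[-11.5,-26,-1.6],0,1],
  [[-11.5,-26,-1.6],0,1],
  [[-11.5,-26,-1.6],0,1],
  [[-11.5,-26,-1.6],0,1],
  [[-11.5,-26,-1.6],0,1],
])

```text
time: 1.9
tcp_pos: [0.6207, -0.0729, 0.2687]
tcp_rot: [-0.055, 0.999, -0.001, -0.001]
ft_force: [0.3, -0.1, 0.2]
width: 0.0938
```

Run:
```python
from h import *
s=readout.read_state(); print(s['tcp_pos'],s['time'],s['qpos'].round(2),R.from_quat(s['tcp_rot']).as_matrix().round(3))
snap('wrist','w1'); snap('top','top1');snap('side','side1')
```

```text
[ 0.6206816  -0.07292034  0.26872084] 1.9 [ 0.07  0.55 -0.    1.53  0.    1.06  1.75] [[-0.994 -0.109 -0.001]
 [-0.109  0.994 -0.002]
 [ 0.002 -0.002 -1.   ]]
```

View pics/w1.png

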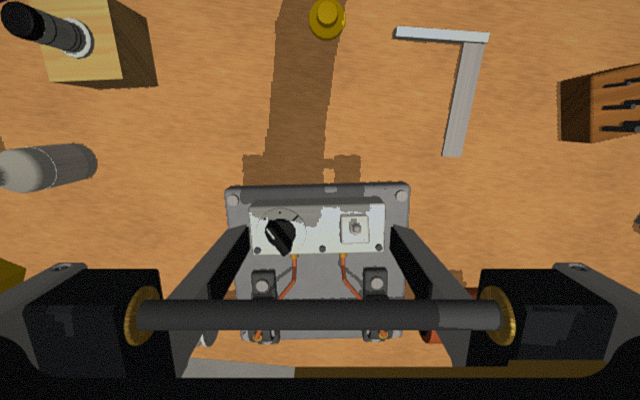

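Run:
```python
from h import *
crop('w1',230,180,410,280,4.4,'c3')
c=load('w1'); print(f(c))
for n,u,v,z in [('knob',282,236,.107),('nip',355,228,.106),('cap',20,22,.141)]: print(n,onz(c,u,v,z).round(4))
```

```text
287.6900174549211
knob [ 0.684  -0.1106  0.107 ]
nip [ 0.6645 -0.0246  0.106 ]
cap [ 0.4904 -0.3561  0.141 ]
```

View pics/c3.png

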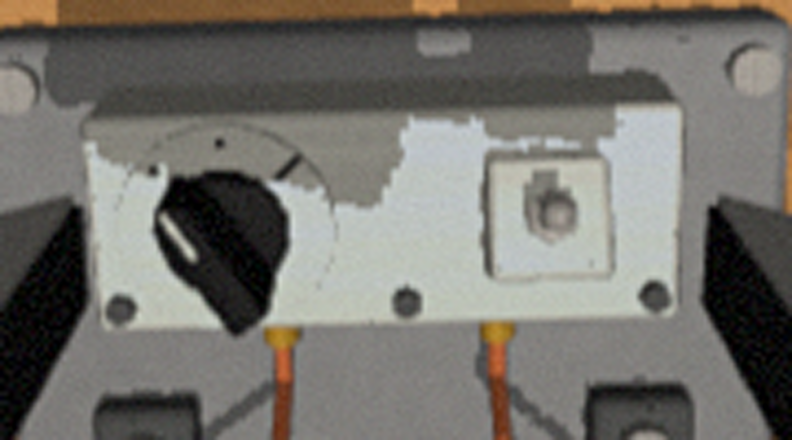

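```bash
python3 - <<'E'
from h import *
c=load('w1')
P=lambda u,v,z: onz(c,230+u/4.4,180+v/4.4,z)
d0=P(220,143,.073); d8=P(155,170,.073); L=P(290,166,.073)
print(d0,d8,L, 'dists',np.linalg.norm(d0-d8),np.linalg.norm(d0-L))
# block top corners
tl=P(90,118,.07);tr=P(682,105,.07);bl=P(104,327,.07);br=P(682,313,.07)
print('sizes',[np.linalg.norm(a-b).round(4) for a,b in [(tl,tr),(bl,br),(tl,bl),(tr,br)]])
for a,b in [(tl,tr),(bl,br)]: e=b-a; print('yaw',np.arctan2(-e[0],e[1]))
# bar top line z .107, white line
a=P(165,215,.107);b=P(195,262,.107);print('white',a,b)
# bar corners top: estimate
h=P(240,330,.107);print('tail',h)
n=P(553,210,.106);print('nip',n)
E
python3 - <<'E'
from h import *
crop('w1',255,195,315,265,9,'c4')
E
```

```text
[ 0.66600337 -0.11893048  0.073     ] [ 0.67653163 -0.13752334  0.073     ] [ 0.67086695 -0.09772503  0.073     ] dists 0.021366760274941485 0.021756050942820113
sizes [np.float64(0.1753), np.float64(0.1791), np.float64(0.0677), np.float64(0.067)]
yaw 0.13295710626746912
yaw 0.1369083790685737
white [ 0.67673645 -0.1285255   0.107     ] [ 0.68955473 -0.11947208  0.107     ]
tail [ 0.70852154 -0.10559952  0.107     ]
nip [ 0.66407179 -0.02383564  0.106     ]
```

View pics/c4.png

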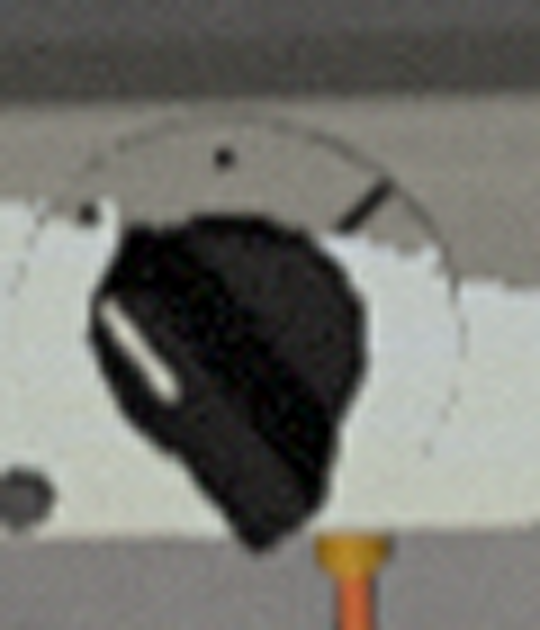

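Run:
```python
from h import *
s=readout.read_state()
print(totool(np.array([0.6925,-0.1155,0.103])-s['tcp_pos']))
```

```text
[-6.68655361 -5.55669531 16.60490697]
```

Call:
send_rows([
  [[-3.5,-3,3],-0.25,0.6],
  [[-6.7,-5.55,6],-0.5,0.6],
  [[-6.7,-5.55,8],-0.5,0.6],
  [[-6.7,-5.55,10],-0.5,0.6],
  [[-6.7,-5.55,10],-0.5,0.6],
  [[-6.7,-5.55,10],-0.5,0.6],
])

```text
time: 2.55
tcp_pos: [0.6917, -0.1133, 0.1682]
tcp_rot: [-0.303, 0.953, 0.002, -0.002]
ft_force: [-0.0, 0.0, 1.2]
width: 0.0583
```

Run:
```python
from h import *
s=readout.read_state(); print(s['tcp_pos'],s['time'],s['qpos'].round(2),R.from_quat(s['tcp_rot']).as_matrix().round(3))
print(totool(np.array([0.6925,-0.1155,0.103])-s['tcp_pos']))
c=snap('wrist','w2'); print(proj(c,[0.6925,-0.1155,0.107]))
```

```text
[ 0.69167619 -0.11325826  0.16821691] 2.55 [ 0.19  0.77 -0.13  1.4   0.11  0.98  2.22] [[-0.817 -0.577 -0.005]
 [-0.577  0.817  0.002]
 [ 0.003  0.004 -1.   ]]
[ 0.04475013 -0.25796819  6.52080885]
[315.5464867  215.11541378]
```

View pics/w2.png

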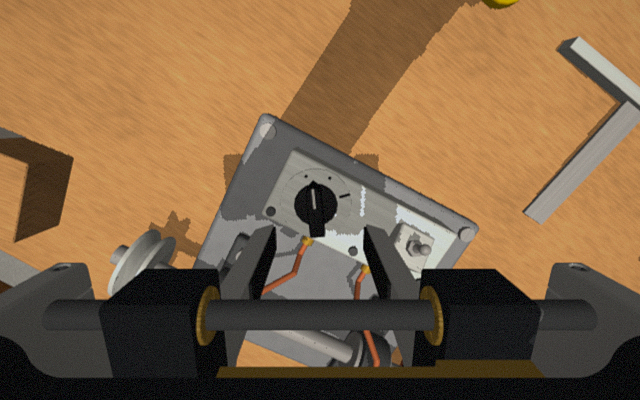

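Call:
send_rows([
  [[0,-0.2,2],0,0.6],
  [[0,-0.2,4],0,0.6],
  [[0,-0.2,5.5],0,0.6],
  [[0,-0.2,6.5],0,0.6],
  [[0,-0.2,6.6],0,0.6],
  [[0,-0.2,6.6],0,0.6],
])

```text
time: 3.1
tcp_pos: [0.6945, -0.1143, 0.1054]
tcp_rot: [-0.303, 0.953, 0.0, 0.0]
ft_force: [0.1, 0.2, -0.3]
width: 0.0567
```

Call:
send_rows([
  [[0,0,0],0,0.1],
  [[0,0,0],0,0.1],
  [[0,0,0],0,0.1],
  [[0,0,0],0,0.0],
  [[0,0,0],0,0.0],
  [[0,0,0],0,0.0],
], force=15)

```text
time: 3.6
tcp_pos: [0.6946, -0.1145, 0.1056]
tcp_rot: [-0.303, 0.953, 0.0, 0.0]
ft_force: [0.3, -0.7, 0.3]
width: 0.0195
```

Run:
```python
from h import *
s=readout.read_state(); print(s['tcp_pos'],s['time'],s['width'],s['ft_force'],s['qpos'].round(2))
snap('wrist','w3');crop('w3',220,120,420,300,4,'c5')
```

```text
[ 0.69456889 -0.11447356  0.10564613] 3.6 0.019533324562658848 [ 0.33662601 -0.65596009  0.33247718] [ 0.19  0.84 -0.12  1.45  0.12  0.87  2.22]
```

View pics/c5.png

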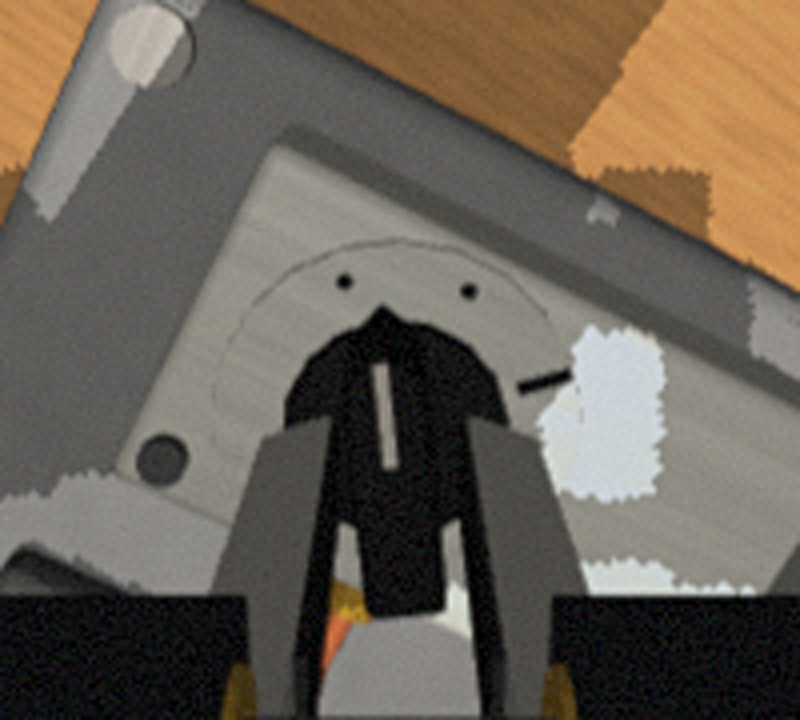

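Call:
send_rows([
  [[0,0,0.3],0,0.0],
  [[0,0,0.3],0,0.0],
  [[0,0,0.3],0,0.0],
], force=15)

```text
time: 3.9
tcp_pos: [0.6953, -0.1147, 0.1047]
tcp_rot: [-0.302, 0.953, -0.0, 0.001]
ft_force: [-2.1, 0.1, 9.8]
width: 0.0131
```

Run:
```python
from h import *
s=readout.read_state(); print(s['tcp_pos'],s['time'],s['width'],s['ft_force'],s['torque'])
c=snap('wrist','w4');crop('w4',220,120,420,300,4,'c6')
# dial angles from this view
```

```text
[ 0.69534594 -0.11473923  0.10469593] 3.9 0.01311068426729798 [-2.1445348   0.05392788  9.79266849] [ 0.12045255  0.61690778 -0.07941953]
```

View pics/c6.png

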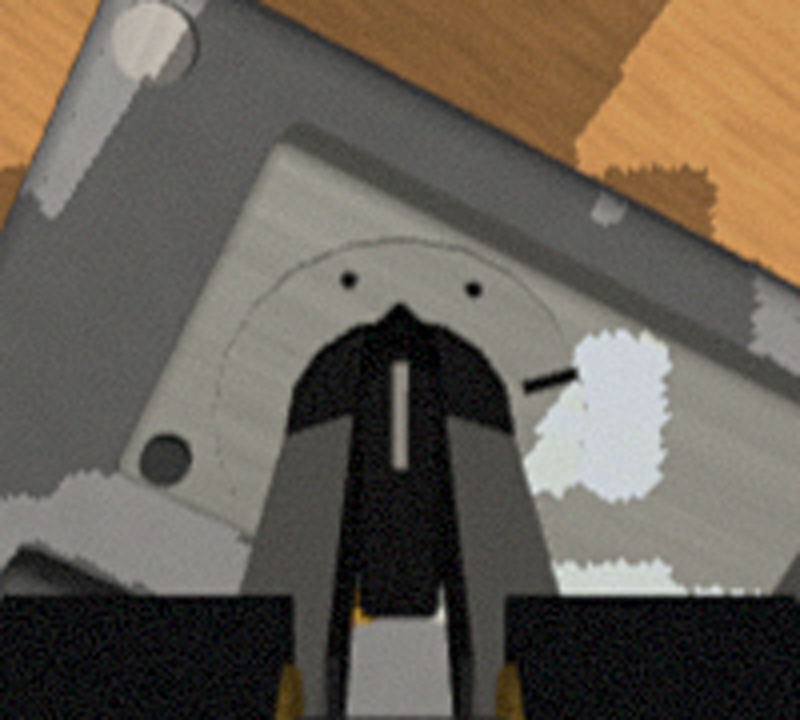

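Run:
```python
from h import *
c=load('w4'); s=readout.read_state()
P=lambda u,v,z: onz(c,220+u/4,120+v/4,z)[:2]
d8,d0,L=P(348,279,.073),P(474,289,.073),P(549,380,.073)
# circle r 27.5 through: least squares centre + yaw
from scipy.optimize import least_squares
def m(p):
    x,y,w=p; X=np.array([np.cos(w),np.sin(w)]);Y=np.array([-X[1],X[0]])
    return np.concatenate([np.array([x,y])+.0275*(-np.cos(t)*X+np.sin(t)*Y)-q for t,q in [(-.8,d8),(0,d0),(.8,L)]])
r=least_squares(m,[.69,-.115,.13]);print(r.x,(r.fun*1000).round(1))
xa=R.from_quat(s['tcp_rot']).as_matrix()[:,0]; a=np.arctan2(-xa[1],-xa[0]); print('tool ang',a,'s',-(a-r.x[2]), 'TCP',s['tcp_pos'])
```

```text
[ 0.69292927 -0.11549805  0.13377166] [-0.1  0.1  0.1 -0.1  0.  -0. ]
tool ang 0.6145557701429388 s -0.4807841067184843 TCP [ 0.69536314 -0.11473593  0.10468785]
```

Call:
send_rows([
  [[0.1,0,-0.2],0.1,0],
  [[0.24,0,-0.2],0.2,0],
  [[0.24,0,-0.2],0.32,0],
  [[0.24,0,-0.2],0.44,0],
  [[0.24,0,-0.2],0.56,0],
  [[0.24,0,-0.2],0.68,0],
  [[0.24,0,-0.2],0.8,0],
  [[0.24,0,-0.2],0.92,0],
  [[0.24,0,-0.2],1.04,0],
  [[0.24,0,-0.2],1.16,0],
  [[0.24,0,-0.2],1.28,0],
  [[0.24,0,-0.2],1.29,0],
])

```text
time: 4.95
tcp_pos: [0.6946, -0.1187, 0.1056]
tcp_rot: [0.334, 0.943, -0.001, 0.003]
ft_force: [5.7, -3.5, -8.3]
width: 0.0131
```

Run:
```python
from h import *
s=readout.read_state(); print(s['tcp_pos'],s['time'],s['width'],s['ft_force'],s['torque'])
xa=R.from_quat(s['tcp_rot']).as_matrix()[:,0]; a=np.arctan2(-xa[1],-xa[0]); print('s',-(a-.1338),R.from_quat(s['tcp_rot']).as_matrix()[:,2])
c=snap('wrist','w5');crop('w5',220,120,420,300,4,'c7')
```

```text
[ 0.69458086 -0.11870634  0.1055851 ] 4.95 0.01305689938626801 [ 5.67228347 -3.45243161 -8.34364622] [-0.98831882 -1.0699156  -0.06435472]
s 0.8151960729309419 [ 0.00510237 -0.00399584 -0.999979  ]
```

View pics/c7.png

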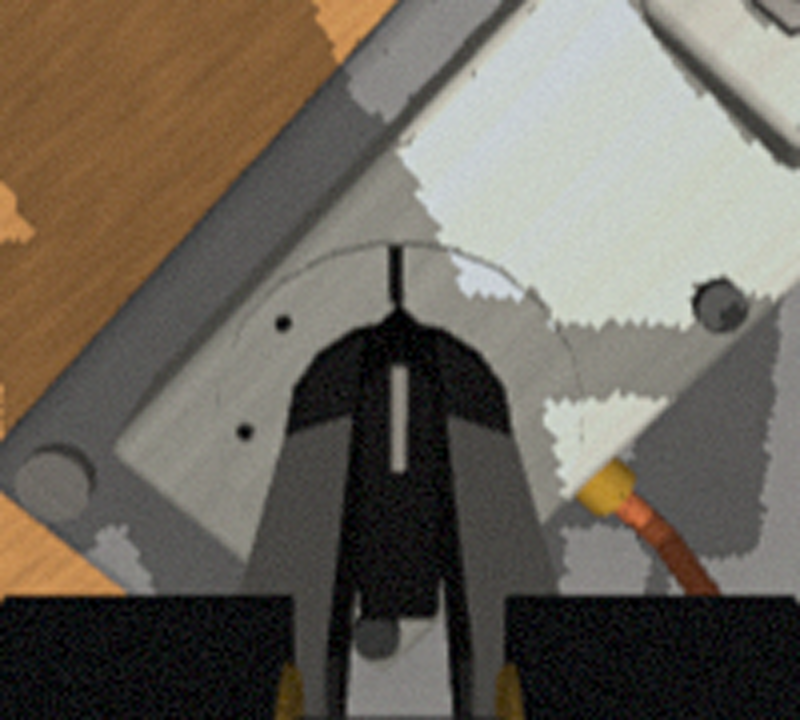

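Call:
send_rows([
  [[0,0,0],0,0.4],
  [[0,0,0],0,0.4],
  [[0,0,0],0,0.4],
  [[0,0,-1],0,0.4],
  [[0,0,-4],0,0.4],
  [[0,0,-7],0,0.5],
  [[0,0,-10],0,0.6],
  [[0,0,-12],0,0.8],
  [[0,0,-12],0,1],
])

```text
time: 5.75
tcp_pos: [0.6969, -0.1188, 0.2324]
tcp_rot: [0.333, 0.943, 0.0, 0.008]
ft_force: [0.7, -0.6, 0.6]
width: 0.0608
```

Run:
```python
from h import *
s=readout.read_state(); print(s['tcp_pos'],s['time'],s['width'],s['ft_force'],s['qpos'].round(2),R.from_quat(s['tcp_rot']).as_matrix().round(3))
c=snap('wrist','w6')
```

```text
[ 0.6969048  -0.11880242  0.23240359] 5.75 0.06082476324208666 [ 0.69380938 -0.56457695  0.57644195] [-0.01  0.71  0.26  1.35 -0.19  1.09  1.17] [[-0.779  0.627  0.015]
 [ 0.627  0.779 -0.005]
 [-0.015  0.005 -1.   ]]
```

View pics/w6.png

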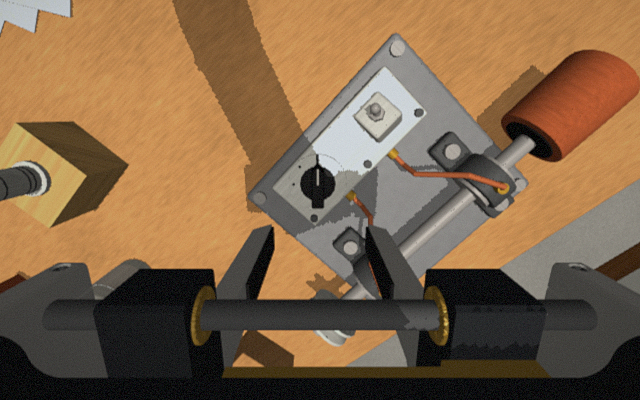

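Run:
```python
from h import *
ims=[]
for fn,(u,v) in {'w1':(355,228),'w2':(420,247),'w6':(377,112)}.items():
    im=cv2.imread('pics/'+fn+'.png')[v-25:v+25,u-22:u+22]; ims.append(cv2.resize(im,None,fx=6,fy=6,interpolation=cv2.INTER_CUBIC))
cv2.imwrite('pics/n1.png',np.hstack(ims))
```

```text
(no output)
```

View pics/n1.png

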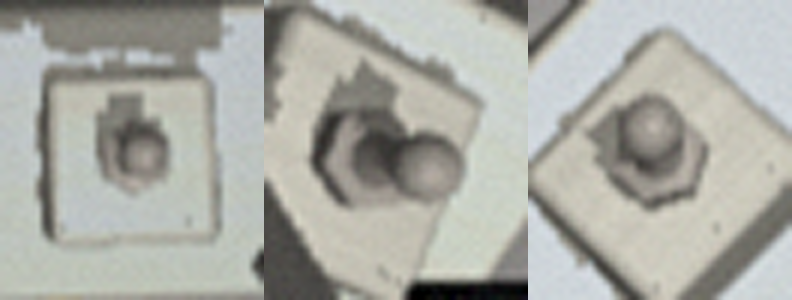

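Run:
```python
from h import *
o=[(load('w1'),356.8,228.8),(load('w2'),425.2,250),(load('w6'),375.8,107.8)]
print(tri(o))
for c,u,v in o: print(onz(c,u,v,.106))
p=tri(o)[0]; print(np.linalg.norm(p[:2]-[.6929,-.1155]))
# gun in w1: crop
crop('w1',0,0,120,100,6,'g1')
```

```text
(array([ 0.66479642, -0.02237274,  0.1070317 ]), [array([ 0.1, -0.1]), array([-0.1,  0.2]), array([-0.2,  0.1])])
[ 0.66527857 -0.02231133  0.106     ]
[ 0.66478553 -0.02181974  0.106     ]
[ 0.66496098 -0.02203293  0.106     ]
0.09727537236670153
```

View pics/g1.png

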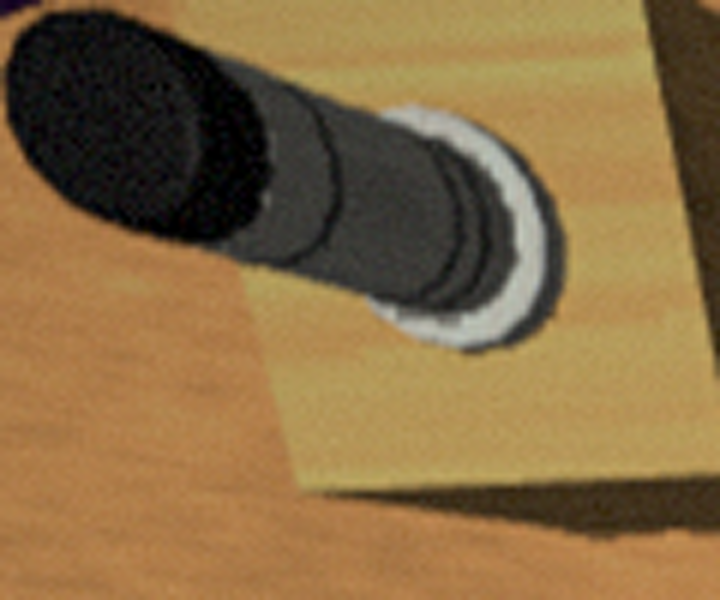

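Run:
```python
from h import *
s=readout.read_state(); print(totool(np.array([.47,-.355,.25])-s['tcp_pos']))
```

```text
[  2.70446304 -32.56804206  -2.19493729]
```

Call:
send_rows([
  [[0.3,-4,-2.2],0.12,1],
  [[0.7,-8,-2.2],0.24,1],
  [[1,-12,-2.2],0.36,1],
  [[1.4,-16,-2.2],0.48,1],
  [[1.7,-20,-2.2],0.6,1],
  [[2,-24,-2.2],0.72,1],
  [[2.4,-28,-2.2],0.84,1],
  [[2.7,-32,-2.2],0.96,1],
  [[2.7,-32.5,-2.2],1.08,1],
  [[2.7,-32.5,-2.2],1.2,1],
  [[2.7,-32.5,-2.2],1.32,1],
  [[2.7,-32.5,-2.2],1.44,1],
])

```text
time: 6.8
tcp_pos: [0.4696, -0.354, 0.2491]
tcp_rot: [0.874, 0.487, 0.004, 0.004]
ft_force: [0.6, 1.0, -0.1]
width: 0.0941
```

Call:
send_rows([
  [[0,0,0],0.12,1],
  [[0,0,0],0.24,1],
  [[0,0,0],0.36,1],
  [[0,0,0],0.48,1],
  [[0,0,0],0.6,1],
  [[0,0,0],0.72,1],
  [[0,0,0],0.84,1],
  [[0,0,0],0.95,1],
  [[0,0,0],0.95,1],
])

```text
time: 7.55
tcp_pos: [0.4692, -0.3531, 0.2479]
tcp_rot: [0.999, 0.032, 0.004, 0.001]
ft_force: [0.1, 0.0, 0.1]
width: 0.0941
```

Run:
```python
from h import *
c=snap('wrist','w7');s=readout.read_state(); print(s['tcp_pos'],s['time'],s['width'],s['qpos'].round(2),R.from_quat(s['tcp_rot']).as_matrix().round(3))
```

```text
[ 0.46919597 -0.35322543  0.24808037] 7.6 0.09391517017947486 [ 0.05  0.67  0.94  1.69 -0.61  1.09 -0.32] [[ 0.998  0.069  0.008]
 [ 0.069 -0.998 -0.002]
 [ 0.008  0.002 -1.   ]]
```

View pics/w7.png

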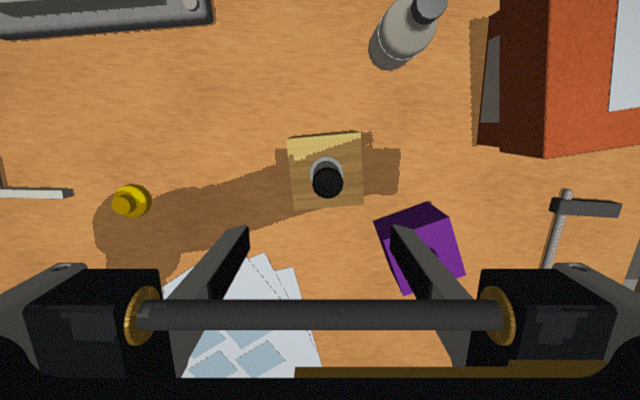

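Run:
```python
from h import *
crop('w7',280,120,380,220,6,'g2')
```

View pics/g2.png

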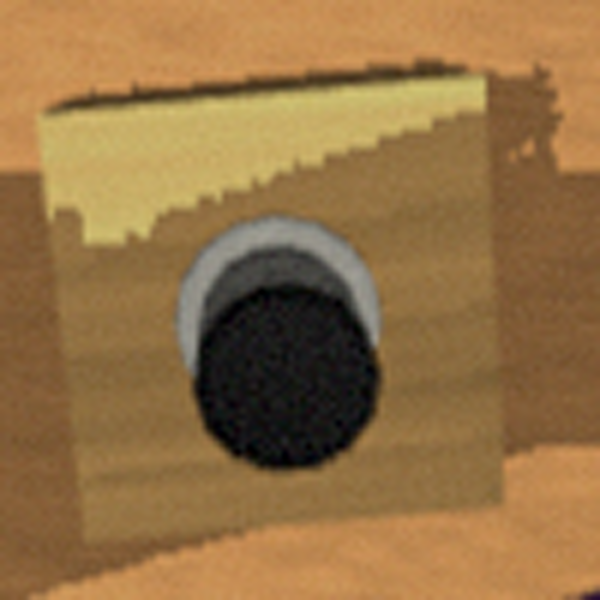

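Run:
```python
from h import *
c=load('w7'); s=readout.read_state()
p=onz(c,280+288/6,120+377/6,.141); q=onz(c,280+279/6,120+317/6,.081)
corners=[onz(c,280+u/6,120+v/6,.075) for u,v in [(42,115),(487,75),(502,503),(88,545)]]
print(p,q,np.mean(corners,0), c['xyz'][2]-.141)
g=(p+q)/2; g[2]=.113
print(totool(g-s['tcp_pos']))
```

```text
[ 0.48914961 -0.35937947  0.141     ] [ 0.48845519 -0.35959811  0.081     ] [ 0.48755816 -0.35994879  0.075     ] 0.26830799909479863
[ 1.80727362  0.72884065 13.52427528]
```

Call:
send_rows([
  [[1.8,0.73,0],0,1],
  [[1.8,0.73,2],0,1],
  [[1.8,0.73,5],0,1],
  [[1.8,0.73,8],0,1],
  [[1.8,0.73,11],0,1],
  [[1.8,0.73,13],0,1],
  [[1.8,0.73,13.5],0,1],
  [[1.8,0.73,13.5],0,1],
])

```text
time: 8.27
tcp_pos: [0.4878, -0.3586, 0.1117]
tcp_rot: [0.999, 0.035, 0.003, -0.0]
ft_force: [0.6, 0.9, -0.5]
width: 0.0937
```

Run:
```python
from h import *
s=readout.read_state(); print(s['tcp_pos'],s['time'],s['ft_force']); print(totool(np.array([.4888,-.3595,.112])-s['tcp_pos']))
c=snap('wrist','w8')
```

```text
[ 0.48781384 -0.35858629  0.11172737] 8.2667 [ 0.56610666  0.90009577 -0.45558865]
[ 0.09205958  0.0981035  -0.02679253]
```

View pics/w8.png

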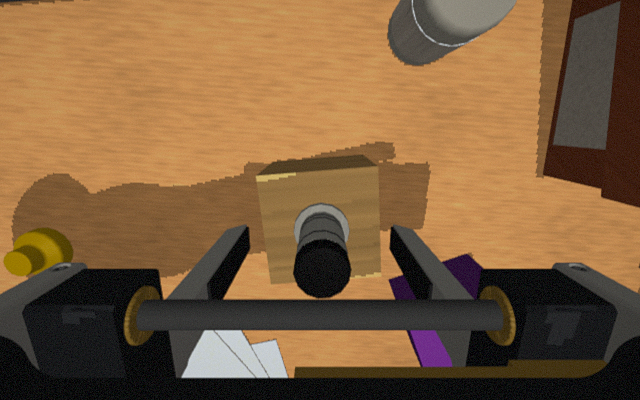

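Centred between the pads. Close with a medium force.

Call:
send_rows([
  [[0.1,0.1,0],0,0.4],
  [[0.1,0.1,0],0,0.2],
  [[0.1,0.1,0],0,0.1],
  [[0.1,0.1,0],0,0.1],
  [[0.1,0.1,0],0,0.1],
  [[0.1,0.1,0],0,0.1],
  [[0.1,0.1,0],0,0.1],
  [[0.1,0.1,0],0,0.1],
  [[0.1,0.1,0],0,0.1],
], force=20)

```text
time: 9.07
tcp_pos: [0.4895, -0.3605, 0.1133]
tcp_rot: [0.999, 0.035, 0.004, 0.001]
ft_force: [-0.2, -0.0, -0.2]
width: 0.0377
```

Call:
send_rows([
  [[0,0,0],0,0],
  [[0,0,0],0,0],
  [[0,0,0],0,0],
  [[0,0,0],0,0],
], force=20)

```text
time: 9.4
tcp_pos: [0.4895, -0.3602, 0.1132]
tcp_rot: [0.999, 0.035, 0.004, 0.0]
ft_force: [-0.9, 2.1, 1.6]
width: 0.0295
```

Call:
send_rows([
  [[0,0,-1],0,0],
  [[0,0,-2.5],0,0],
  [[0,0,-4],0,0],
  [[0,0,-5],0,0],
  [[0,0,-5.5],0,0],
  [[0,0,-5.5],0,0],
])

```text
time: 9.9
tcp_pos: [0.4895, -0.3606, 0.1694]
tcp_rot: [0.999, 0.035, 0.004, 0.001]
ft_force: [0.4, 0.5, -2.5]
width: 0.0299
```

Run:
```python
from h import *
c=snap('wrist','w9');c=snap('side','s9');s=readout.read_state(); print(s['tcp_pos'],s['time'],s['ft_force'],s['width'],s['qpos'].round(2));crop('s9',300,200,440,320,5.5,'g3')
```

```text
[ 0.48901044 -0.35969784  0.16785807] 10.0 [ 1.27392698 -0.80270774 -3.46787579] 0.029760618135572046 [ 0.11  0.78  0.85  1.72 -0.71  0.97 -0.27]
```

View pics/w9.png

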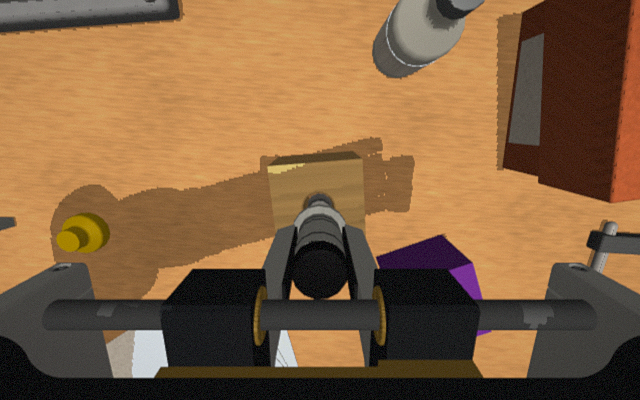

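View pics/g3.png

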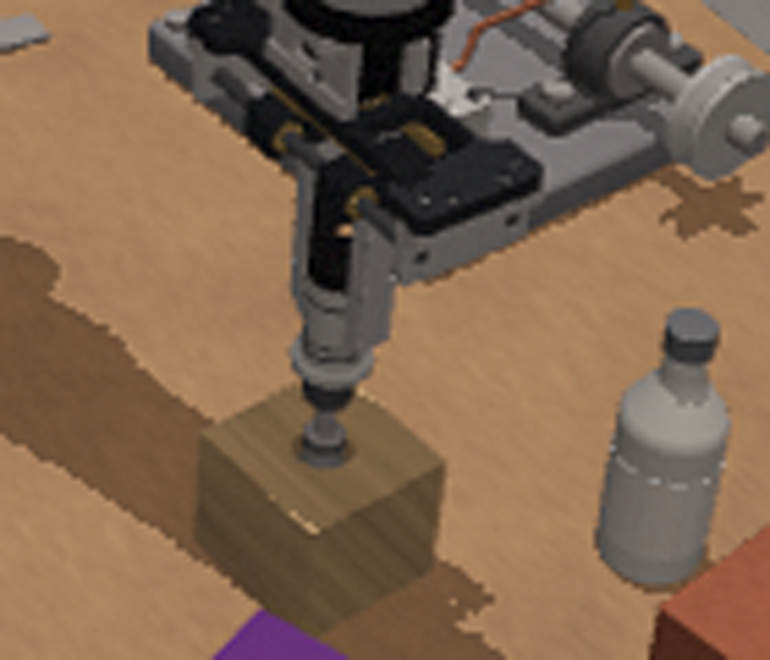

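Run:
```python
from h import *
c=load('s9')
for z in [.075,.063,.07,.08,.085,.168]: print(z,(proj(c,[.4889,-.3597,z])-[300,200])*5.5)
```

```text
0.075 [322.12569613 441.97083476]
0.063 [320.34413839 459.98874968]
0.07 [321.38104124 449.50195664]
0.08 [322.87371838 434.40565686]
0.085 [323.62513088 426.80619144]
0.168 [336.61551671 295.42697162]
```

Call:
send_rows([
  [[-0.5,0,0.1],0,0],
  [[-1,0,0.1],0,0],
  [[-1.5,0,0.1],0,0],
  [[-2,0,0.1],0,0],
  [[-2.5,0,0.15],0,0],
  [[-3,0,0.2],0,0],
  [[-3.5,0,0.25],0,0],
  [[-4,0,0.3],0,0],
  [[-4.2,0,0.35],0,0],
  [[-4.2,0,0.35],0,0],
])

```text
time: 10.83
tcp_pos: [0.4458, -0.3627, 0.1639]
tcp_rot: [0.999, 0.035, 0.003, -0.0]
ft_force: [1.6, 0.9, -1.3]
width: 0.0293
```

Run:
```python
from h import *
s=readout.read_state(); print(s['tcp_pos'],s['time'],s['ft_force'],s['width'],R.from_quat(s['tcp_rot']).as_matrix().round(3))
c=snap('wrist','w10');c=snap('side','s10');crop('s10',300,200,440,320,5.5,'g4')
```

```text
[ 0.44577382 -0.36272544  0.16391773] 10.8333 [ 1.63145694  0.93093553 -1.25960865] 0.029255426135889995 [[ 0.998  0.069  0.005]
 [ 0.069 -0.998  0.   ]
 [ 0.006  0.    -1.   ]]
```

View pics/w10.png

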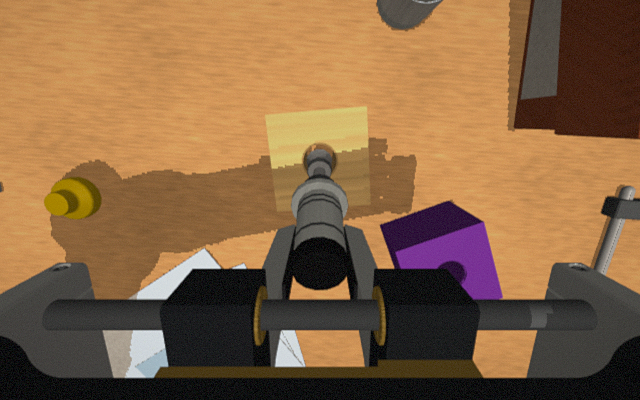

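View pics/g4.png

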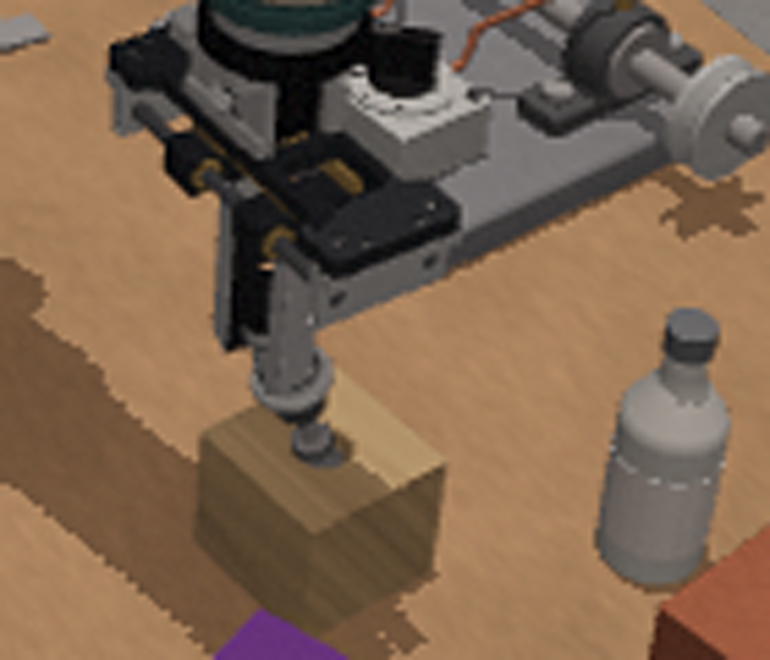

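Call:
send_rows([
  [[0,0,0],0,0],
  [[0,0,0],0,0],
  [[-0.4,0,-0.9],0,0],
  [[-0.8,0,-1.8],0,0],
  [[-1.2,0,-2.8],0,0],
  [[-1.2,0,-5],0,0],
  [[-1.2,0,-8],0,0],
  [[-1.2,0,-10],0,0],
  [[-1.2,0,-10],0,0],
  [[-1.2,0,-10],0,0],
], force=60)

```text
time: 11.77
tcp_pos: [0.4329, -0.3643, 0.265]
tcp_rot: [0.999, 0.035, 0.003, 0.001]
ft_force: [0.3, -0.0, -3.7]
width: 0.0293
```

Run:
```python
from h import *
s=readout.read_state(); print(s['tcp_pos'],s['time'],s['ft_force'],s['width'],R.from_quat(s['tcp_rot']).as_matrix().round(3))
c=snap('wrist','w11');c=snap('side','s11');crop('s11',270,130,410,250,5.5,'g5');crop('w11',260,100,380,310,2.8,'g6')
```

```text
[ 0.43289265 -0.36431064  0.26495815] 11.7667 [ 0.32099333 -0.01874763 -3.69772326] 0.029295479050079443 [[ 0.998  0.069  0.006]
 [ 0.069 -0.998 -0.001]
 [ 0.006  0.002 -1.   ]]
```

View pics/g6.png

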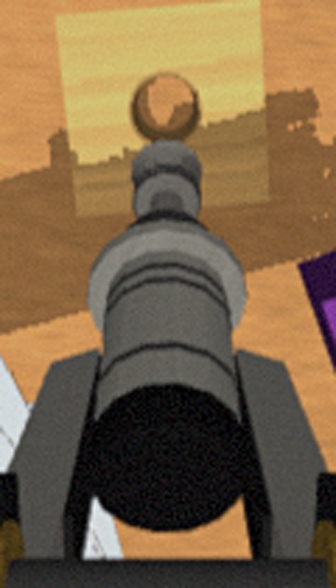

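View pics/g5.png

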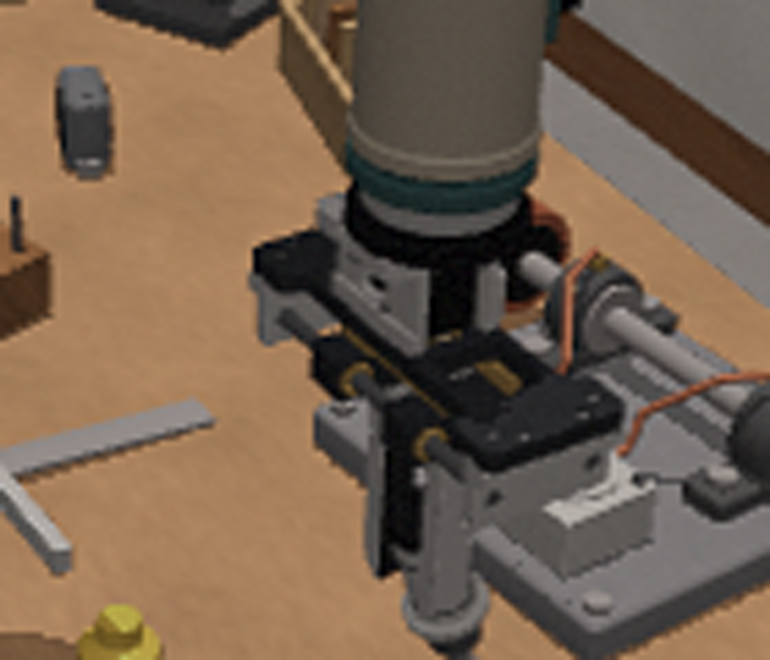

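Run:
```python
from h import *
crop('s11',320,210,390,270,11,'g7');crop('w11',290,135,350,215,8,'g8')
w=load('w11'); sd=load('s11'); s=readout.read_state(); r=R.from_quat(s['tcp_rot'])
for th in [18,20,22,24,26]:
    t=np.radians(th); a=np.array([np.sin(t),0,np.cos(t)])
    P=lambda L: s['tcp_pos']+r.apply(a*L)
    print(th,'mouth',(proj(w,P(.105))-[260,100])*2.8,(proj(sd,P(.105))-[320,210])*11,'flange',(proj(w,P(.032))-[260,100])*2.8,'cap',(proj(w,P(-.028))-[260,100])*2.8)
```

```text
18 mouth [163.43935432 195.32534645] [367.27985164 527.83940388] flange [163.67357077 328.74426154] cap [164.00556863 517.86331838]
20 mouth [163.42540326 185.41783228] [379.84478849 518.92970366] flange [163.66879037 325.24824415] cap [164.00990532 521.22511839]
22 mouth [163.41155973 175.54158179] [392.27321277 509.7006241 ] flange [163.66414843 321.82703876] cap [164.01395589 524.41623927]
24 mouth [163.39782689 165.69772765] [404.55297603 500.1619564 ] flange [163.65964983 318.48396411] cap [164.01771647 527.43301092]
26 mouth [163.38420846 155.88768551] [416.67209021 490.32369639] flange [163.65529949 315.22238727] cap [164.02118391 530.27224007]
```

View pics/g7.png

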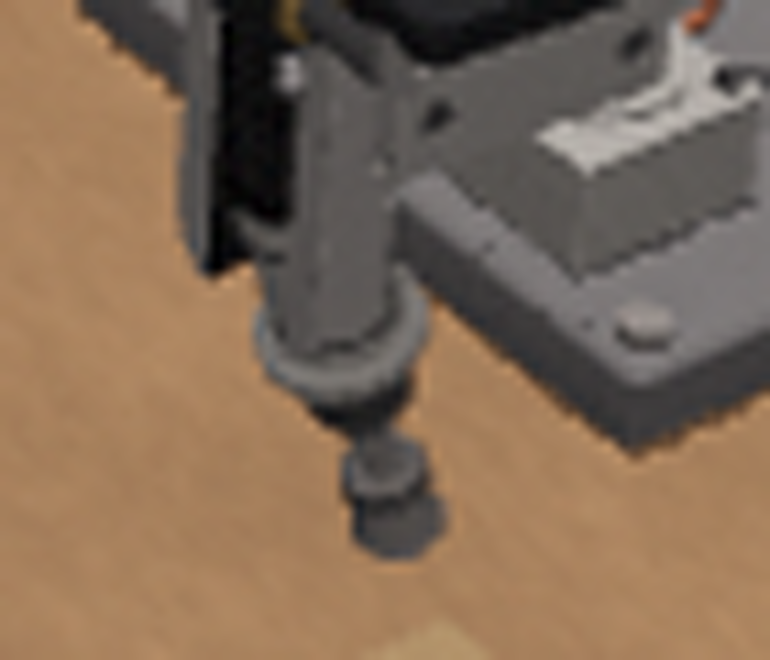

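View pics/g8.png

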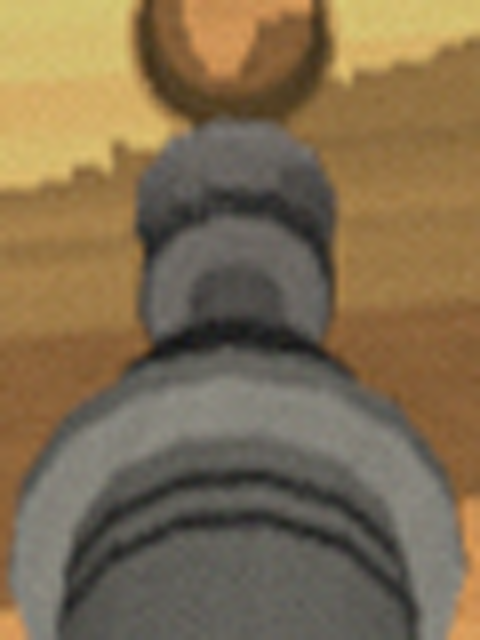

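Run:
```python
from h import *
w=load('w11'); sd=load('s11'); s=readout.read_state(); r=R.from_quat(s['tcp_rot'])
x,res=tri([(w,319.4,160.4),(sd,320+399/11,210+521/11)]); print(x,res,r.inv().apply(x-s['tcp_pos']))
d=r.inv().apply(x-s['tcp_pos']); print(np.degrees(np.arctan2(d[0],d[2])),np.linalg.norm(d))
# flange near face center: side g7 ellipse approx (340,335)->?
x,res=tri([(w,260+167/2.8,206),(sd,320+342/11,210+333/11)]); d=r.inv().apply(x-s['tcp_pos']);print(d,res,np.degrees(np.arctan2(d[0],d[2])),np.linalg.norm(d))
# wrist pos check
print((proj(sd,s['tcp_pos'])-[320,210])*11)
```

```text
[ 0.47400924 -0.36071939  0.16218418] [array([-0.,  0.]), array([0., 0.])] [0.04092082 0.00092733 0.10081727]
22.09178978863984 0.10880944889690061
[0.01794411 0.00167298 0.03446883] [array([ 1.1, -1.1]), array([-0.4, -0.2])] 27.50101344690265 0.03889588954473045
[274.79262273 229.84638839]
```

Run:
```python
from h import *
s=readout.read_state(); print(totool(np.array([.607,-.0287,.250])-s['tcp_pos']))
```

```text
[ 19.70780296 -32.113609     1.40698155]
```

Call:
send_rows([
  [[1,-1.6,0],0,0],
  [[2.8,-4.6,0],0,0],
  [[4.7,-7.7,0],-0.01,0],
  [[6.6,-10.8,0],-0.02,0],
  [[8.6,-14,0],-0.03,0],
  [[10.6,-17.2,0],-0.04,0],
  [[12.5,-20.4,0],-0.05,0],
  [[14.4,-23.5,0],-0.065,0],
  [[16.3,-26.6,0],-0.065,0],
  [[18,-29.4,0],-0.065,0],
  [[19.3,-31.5,0],-0.065,0],
  [[19.7,-32.1,0],-0.065,0],
])

```text
time: 12.87
tcp_pos: [0.6078, -0.0227, 0.2613]
tcp_rot: [0.997, 0.071, 0.0, -0.002]
ft_force: [0.1, 1.5, -3.2]
width: 0.0293
```

Call:
send_rows([
  [[0,0,0.5],0,0],
  [[0,0,1],0,0],
  [[0,0,1.2],0,0],
  [[0,0,1.2],0,0],
])

```text
time: 13.2
tcp_pos: [0.6063, -0.0245, 0.2482]
tcp_rot: [0.998, 0.069, -0.001, -0.002]
ft_force: [-0.2, 0.0, -2.6]
width: 0.0292
```

Run:
```python
from h import *
s=readout.read_state(); print(s['tcp_pos'],s['time'],s['ft_force'],s['width'],s['qpos'].round(2),R.from_quat(s['tcp_rot']).as_matrix().round(3))
c=snap('wrist','w12');c=snap('side','s12');crop('s12',330,150,430,230,7.8,'g9');crop('w12',270,110,370,210,6,'g10')
```

```text
[ 0.60628968 -0.02453255  0.2482456 ] 13.2 [-0.20002334  0.03177351 -2.57632449] 0.029228578237711907 [-0.54  0.72  0.97  1.63 -0.65  1.14 -0.84] [[ 0.99   0.139 -0.002]
 [ 0.139 -0.99   0.004]
 [-0.002 -0.004 -1.   ]]
```

View pics/w12.png

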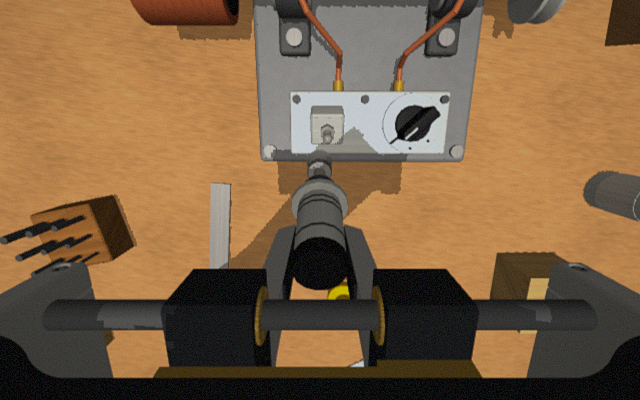

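View pics/g9.png

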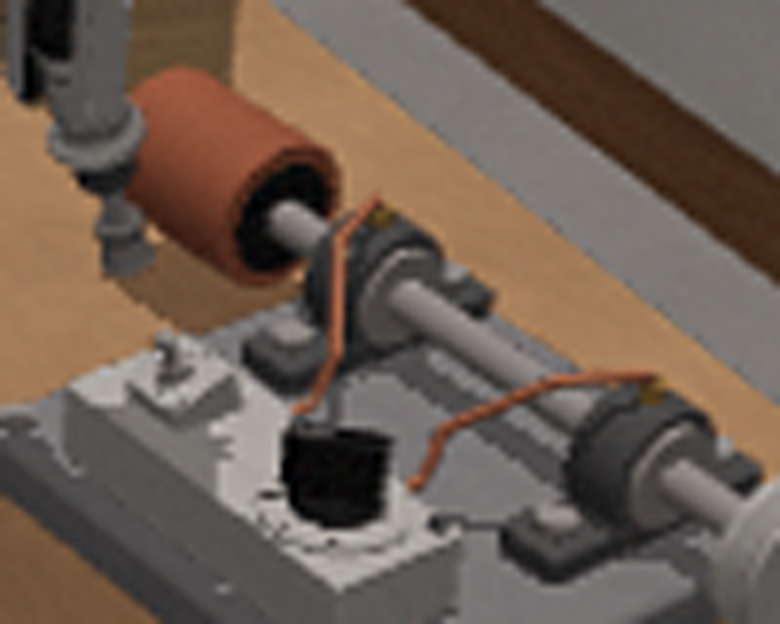

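View pics/g10.png

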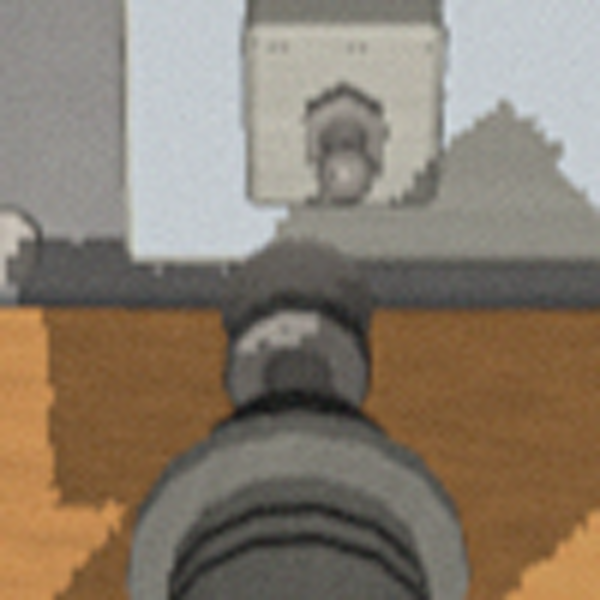

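Run:
```python
from h import *
w=load('w12'); sd=load('s12'); s=readout.read_state(); r=R.from_quat(s['tcp_rot'])
N=np.array([.665,-.0221,.106])
print('nip w',(proj(w,N)-[270,110])*6,'side',(proj(sd,N)-[330,150])*7.8)
M=s['tcp_pos']+r.apply([.041,.001,.101]); print('mouth side',(proj(sd,M)-[330,150])*7.8,'w',(proj(w,M)-[270,110])*6)
n=np.array([-.3907*np.cos(.1338),-.3907*np.sin(.1338),.9205])
X=np.array([.9205*np.cos(.1338),.9205*np.sin(.1338),.3907]);Y=np.array([-np.sin(.1338),np.cos(.1338),0])
d=M-N; print('mouth in nipple frame',d@X,d@Y,d@n)
for t in [.02,0,-.005]:
  g=N+n*t+.0*X; print(t,totool(g-M))
print(np.degrees(np.arccos(r.apply([-np.sin(np.radians(22.1)),0,-np.cos(np.radians(22.1))])@n)))
```

```text
nip w [337.5147094 167.0088041] side [160.28247242 334.07818901]
mouth side [127.86006129 254.95835087] w [308.27220521 296.12365481]
mouth in nipple frame 0.0012888743069328179 0.005052568871155572 0.04544418227032865
0.02 [0.87148976 0.51940787 2.39107425]
0 [1.65196031 0.53090741 4.23243257]
-0.005 [1.84707794 0.53378229 4.69277215]
0.987171509482707
```

Run:
```python
from h import *
w=load('w12'); s=readout.read_state(); r=R.from_quat(s['tcp_rot'])
print(r.inv().apply(w['xyz']-s['tcp_pos']), (r.inv()*R.from_quat(w['rotation'])).as_matrix().round(4))
r2=R.from_quat([.999,.035,.003,.001]); w=load('w11')
print(r2.inv().apply(w['xyz']-np.array([.43289,-.36431,.26496])),(r2.inv()*R.from_quat(w['rotation'])).as_matrix().round(4))
```

```text
[ 0.07609135 -0.00088855 -0.15960018] [[-5.000e-04  9.645e-01  2.642e-01]
 [ 1.000e+00  6.000e-04 -1.000e-04]
 [-2.000e-04  2.642e-01 -9.645e-01]]
[ 0.07650746 -0.00091466 -0.1608418 ] [[-8.000e-04  9.651e-01  2.618e-01]
 [ 1.000e+00  8.000e-04  3.000e-04]
 [ 1.000e-04  2.618e-01 -9.651e-01]]
```

Call:
send_rows([
  [[0.2,0.4,0.5],0,0],
  [[0.5,0.77,1],0,0],
  [[0.7,0.77,1.6],0,0],
  [[0.9,0.77,2.1],0,0],
  [[1,0.77,2.4],0,0],
  [[1,0.77,2.4],0,0],
  [[1,0.77,2.4],0,0],
])

```text
time: 13.88
tcp_pos: [0.6181, -0.0304, 0.225]
tcp_rot: [0.998, 0.07, -0.0, -0.002]
ft_force: [-0.1, 0.4, -2.5]
width: 0.0294
```

Run:
```python
from h import *
s=readout.read_state(); print(s['tcp_pos'],s['time'],s['ft_force'],s['width'],R.from_quat(s['tcp_rot']).as_matrix().round(3))
c=snap('wrist','w13');c=snap('side','s13');c=snap('top','t13');crop('s13',330,165,380,205,12,'g11');crop('w13',270,110,370,210,6,'g12')
N=np.array([.665,-.0221,.106])
print((proj(load('w13'),N)-[270,110])*6,(proj(load('s13'),N)-[330,165])*12)
```

```text
[ 0.61806661 -0.03035936  0.22495976] 13.8833 [-0.13044346  0.39451891 -2.50768051] 0.029420246856693838 [[ 0.99   0.139 -0.001]
 [ 0.139 -0.99   0.004]
 [-0.    -0.004 -1.   ]]
[294.14023182 245.78186107] [246.58841911 333.96644463]
```

View pics/g11.png

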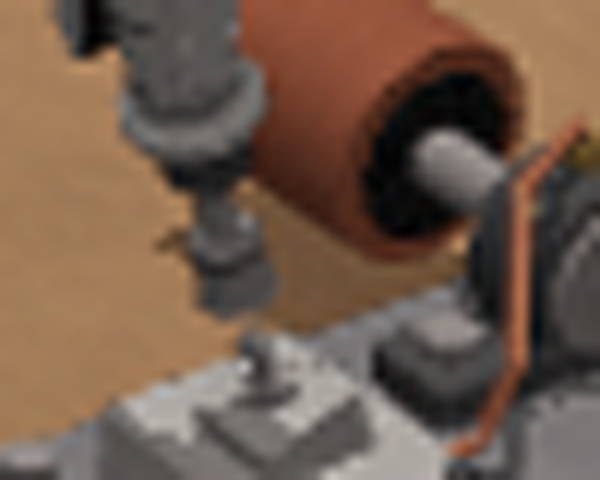

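View pics/g12.png

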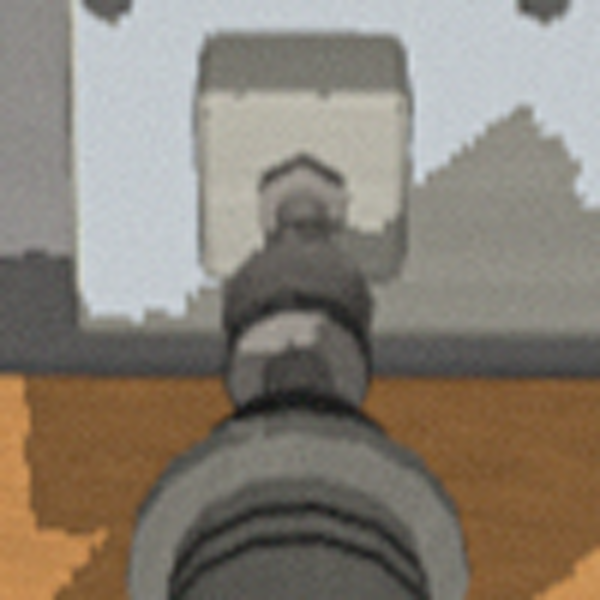

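Run:
```python
from h import *
sd=load('s13'); w=load('w13'); s=readout.read_state(); r=R.from_quat(s['tcp_rot'])
a=.1338
n=np.array([-.3907*np.cos(a),-.3907*np.sin(a),.9205]);X=np.array([.9205*np.cos(a),.9205*np.sin(a),.3907]);Y=np.array([-np.sin(a),np.cos(a),0])
N=np.array([.665,-.0221,.106])
J=np.array([(proj(sd,N+1e-3*v)-proj(sd,N)) for v in (X,Y,n)]).T; print('px per mm X,Y,n\n',J.round(3))
obs=-np.array([21,70])/12.  # mouth - head
b=obs-J[:,1]*0.7   # Y: arbor +y = -tool y ; nipple at tool+y of mouth => mouth at arbor +0.7
print('X,t mm',np.linalg.solve(J[:,[0,2]],b))
# predicted
M=s['tcp_pos']+r.apply([.041,-.0006,.101]); d=M-N; print('pred',d@X,d@Y,d@n)
# wrist gun axis dir rows: predicted positions in w of axis points beyond mouth
ax=r.apply([np.sin(np.radians(22.1)),0,np.cos(np.radians(22.1))])
for L in (-.03,0,.02,.03): print(L,((proj(w,M+ax*L)-[270,110])*6).round(0))
print('hexbase pred if N', ((proj(w,N-n*.0135)-[270,110])*6))
```

```text
px per mm X,Y,n
 [[ 0.226 -0.19  -0.075]
 [-0.183 -0.138 -0.199]]
X,t mm [ 1.87071612 27.15623911]
pred 0.0013661638201195605 -0.0009244406224330721 0.019627076178209676
-0.03 [300. 411.]
0 [299. 301.]
0.02 [299. 239.]
0.03 [299. 210.]
hexbase pred if N [294.66039687 206.16057861]
```

Call:
send_rows([
  [[0,0.07,0.2],0,0],
  [[0.15,0.07,0.5],0,0],
  [[0.3,0.07,0.8],0,0],
  [[0.36,0.07,1],0,0],
  [[0.36,0.07,1],0,0],
  [[0.36,0.07,1],0,0],
])

```text
time: 14.53
tcp_pos: [0.6218, -0.0307, 0.2153]
tcp_rot: [0.998, 0.07, 0.0, -0.002]
ft_force: [0.2, 0.3, -2.5]
width: 0.0294
```

Run:
```python
from h import *
s=readout.read_state(); print(s['tcp_pos'],s['time'],s['ft_force'],s['width'],R.from_quat(s['tcp_rot']).as_matrix().round(3))
c=snap('wrist','w14');c=snap('side','s14');crop('s14',330,165,380,205,14,'g13');crop('w14',270,110,370,210,6,'g14')
r=R.from_quat(s['tcp_rot']);N=np.array([.665,-.0221,.106]);a=.1338
n=np.array([-.3907*np.cos(a),-.3907*np.sin(a),.9205]);X=np.array([.9205*np.cos(a),.9205*np.sin(a),.3907]);Y=np.array([-np.sin(a),np.cos(a),0])
M=s['tcp_pos']+r.apply([.041,-.0006,.101]); d=M-N; print('pred',d@X,d@Y,d@n)
```

```text
[ 0.62182199 -0.03066617  0.21529878] 14.5333 [ 0.19199208  0.309282   -2.45699361] 0.029377612084408946 [[ 0.99   0.139 -0.   ]
 [ 0.139 -0.99   0.004]
 [ 0.    -0.004 -1.   ]]
pred 0.0005788432255950322 -0.001515090377978771 0.008790188808711474
```

View pics/g13.png

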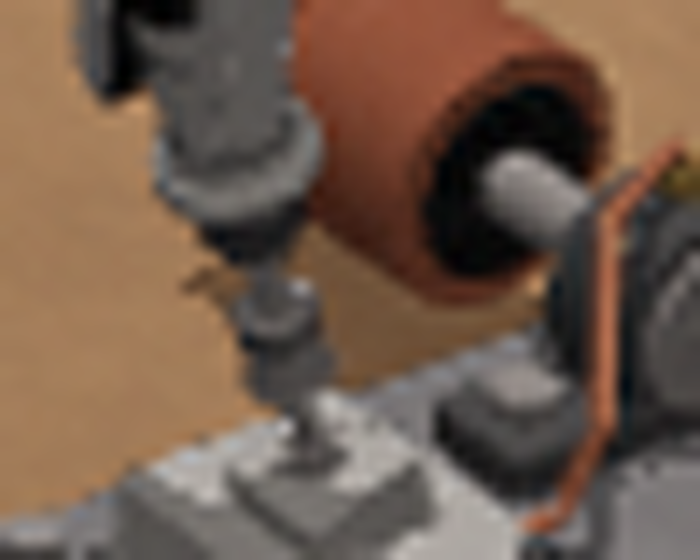

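View pics/g14.png

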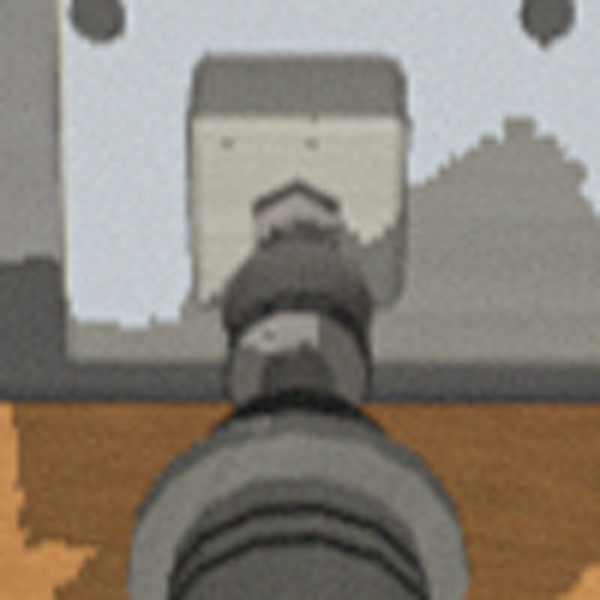

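Call:
send_rows([
  [[-0.09,0,0.04],0,0],
  [[0.03,0,0.32],0,0],
  [[0.15,0,0.6],0,0],
  [[0.27,0,0.88],0,0],
  [[0.38,0,1.15],0,0],
  [[0.5,0,1.43],0,0],
  [[0.61,0,1.7],0,0],
])

```text
time: 15.22
tcp_pos: [0.6276, -0.0299, 0.1987]
tcp_rot: [0.998, 0.07, -0.0, -0.002]
ft_force: [-2.4, -0.2, 3.7]
width: 0.0291
```

```bash
cat >> h.py <<'E'
def rep(tag):
    s=readout.read_state(); print(s['tcp_pos'],s['time'],s['ft_force'].round(2),s['torque'].round(2),s['width'],R.from_quat(s['tcp_rot']).as_matrix().round(3))
    snap('wrist','w'+tag);snap('side','s'+tag)
    r=R.from_quat(s['tcp_rot']);N=np.array([.665,-.0221,.106]);a=.1338
    n=np.array([-.3907*np.cos(a),-.3907*np.sin(a),.9205]);X=np.array([.9205*np.cos(a),.9205*np.sin(a),.3907]);Y=np.array([-np.sin(a),np.cos(a),0])
    M=s['tcp_pos']+r.apply([.041,-.0006,.101]); d=(M-N)*1000; F=s['ft_force']-np.array([0,0,-2.6]); print('pred mouth X,Y,n mm',d@X,d@Y,d@n,'F',F@X,F@Y,F@n)
    crop('s'+tag,330,165,380,205,12,'gs');crop('w'+tag,270,110,370,210,6,'gw')
    cv2.imwrite('pics/g'+tag+'.png',cv2.resize(np.hstack([cv2.imread('pics/gs.png')[:480],cv2.imread('pics/gw.png')[:480]]),(800,320)))
E
python3 -c "
from h import *
rep('15')"
```

```text
[ 0.62756335 -0.02986142  0.19869297] 15.2167 [-2.38 -0.17  3.74] [0.2  1.   0.04] 0.029090298895495633 [[ 0.99   0.139 -0.001]
 [ 0.139 -0.99   0.004]
 [-0.    -0.004 -1.   ]]
pred mouth X,Y,n mm -0.623874854058764 -1.4390400165424548 -8.759191491639747 F 0.28423806837451704 0.15370483747861782 6.76839756115691
```

View pics/g15.png

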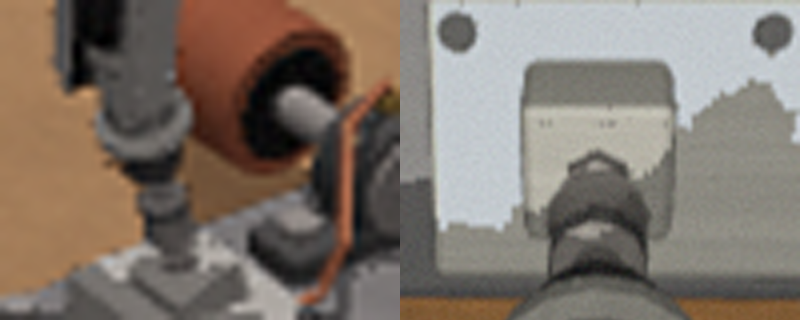

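Call:
send_rows([
  [[0.08,0,0.18],0,0],
  [[0.16,0,0.37],0,0],
  [[0.23,0,0.55],0,0],
  [[0.31,0,0.74],0,0],
  [[0.31,0,0.74],0,0],
])

```text
time: 15.73
tcp_pos: [0.6308, -0.0298, 0.1909]
tcp_rot: [0.998, 0.07, -0.0, -0.002]
ft_force: [-2.3, -0.8, 3.6]
width: 0.0294
```

```bash
python3 -c "
from h import *
rep('16')"
```

```text
[ 0.63080845 -0.02977481  0.19090899] 15.7333 [-2.31 -0.85  3.62] [-0.08  0.83  0.01] 0.02937292184495487 [[ 0.99   0.139 -0.001]
 [ 0.139 -0.99   0.003]
 [-0.    -0.003 -1.   ]]
pred mouth X,Y,n mm -0.6972223612459444 -1.8818720309868864 -17.18640238537115 F 0.21384855739835512 -0.5301558575544748 6.660862736439522
```

View pics/g16.png

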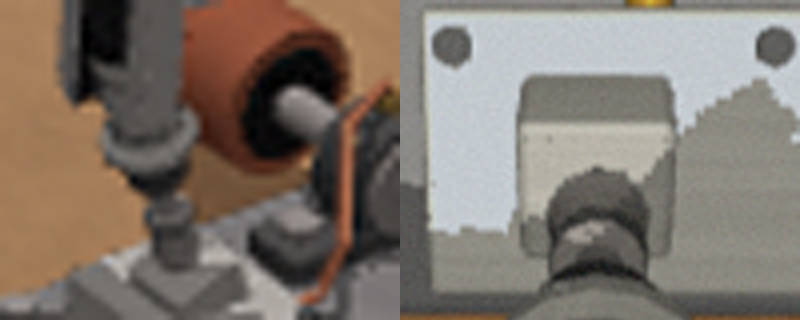

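Call:
send_rows([
  [[0.07,0,0.18],0,0],
  [[0.15,0,0.35],0,0],
  [[0.22,0,0.52],0,0],
  [[0.28,0,0.67],0,0],
  [[0.28,0,0.67],0,0],
  [[0.28,0,0.67],0,0],
])

```text
time: 16.33
tcp_pos: [0.633, -0.0295, 0.1849]
tcp_rot: [0.998, 0.069, -0.001, -0.002]
ft_force: [-5.5, 0.1, 7.7]
width: 0.0294
```

```bash
python3 -c "
from h import *
rep('17')"
```

```text
[ 0.63301656 -0.02949843  0.18493612] 16.3333 [-5.46  0.08  7.65] [ 0.07  1.47 -0.05] 0.02937356420002561 [[ 0.99   0.139 -0.001]
 [ 0.139 -0.99   0.004]
 [-0.001 -0.004 -1.   ]]
pred mouth X,Y,n mm -1.059453840292797 -1.8474002082690262 -23.551983929622658 F -0.964964168724281 0.8071442410605852 11.547643364822504
```

View pics/g17.png

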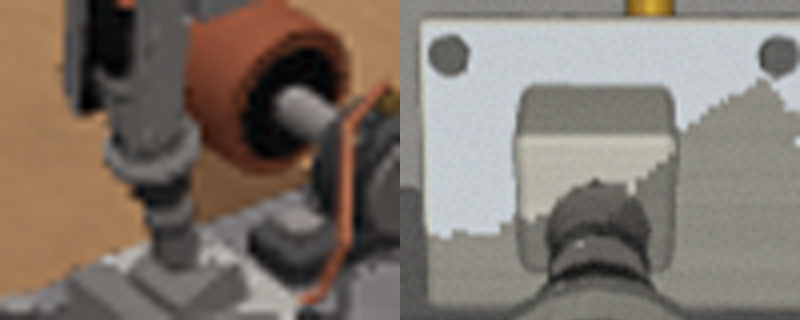

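Run:
```python
from h import *
a=cv2.imread('pics/w11.png')[100:310,255:385];b=cv2.imread('pics/w17.png')[100:310,255:385]
cv2.imwrite('pics/cmp.png',cv2.resize(np.hstack([a,b]),None,fx=2.8,fy=2.8)); crop('w17',320,20,520,170,3.5,'sel')
```

```text
(no output)
```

View pics/cmp.png

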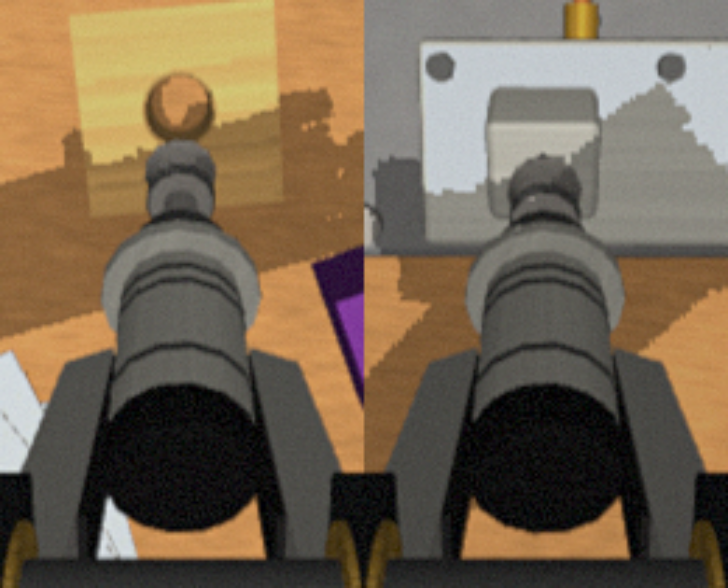

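View pics/w17.png

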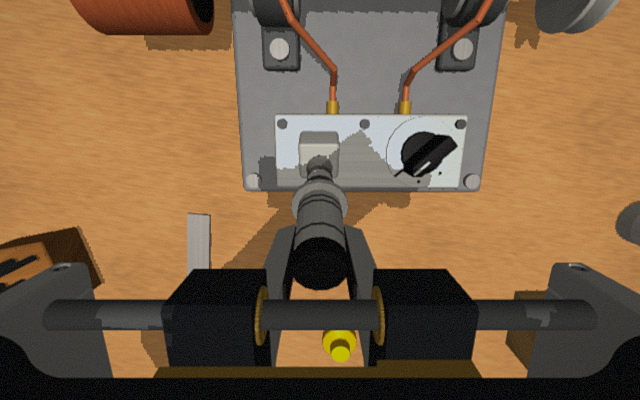

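Run:
```python
from h import *
w=load('w11'); s=readout.read_state()
# tool-frame camera from w17
c=load('w17'); r=R.from_quat(s['tcp_rot'])
t=np.radians(22.1); a=np.array([np.sin(t),0,np.cos(t)]); e=np.array([np.cos(t),0,-np.sin(t)])
for L in [.109,.099,.097,.096,.095]:
    P=s['tcp_pos']+r.apply(a*L+e*.012); Q=s['tcp_pos']+r.apply(a*(L-.022)+e*.010); print(L,proj(c,P)[1]*8-135*8,proj(c,Q)[1]*8-1080)
crop('w17',290,135,350,215,8,'g18')
```

```text
0.109 108.48563888177432 225.5476486111652
0.099 152.26864697441147 276.4670463994694
0.097 161.36626268176565 287.0757541017847
0.096 165.95950153062267 292.43561970012433
0.095 170.5827480672765 297.83301133592386
```

View pics/g18.png

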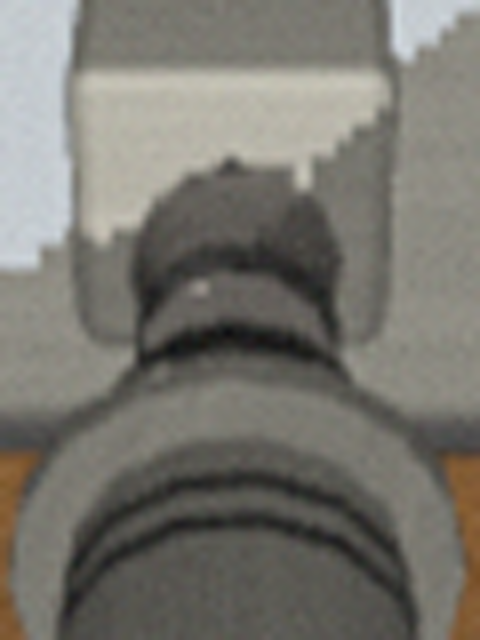

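Call:
send_rows([
  [[0.05,0,0.13],0,0],
  [[0.11,0,0.27],0,0],
  [[0.11,0,0.27],0,0],
  [[0.11,0,0.27],0,0],
  [[0.11,0,0.27],0,0],
])

```text
time: 16.85
tcp_pos: [0.6336, -0.0295, 0.1831]
tcp_rot: [0.998, 0.069, -0.001, -0.002]
ft_force: [-6.1, 1.0, 9.1]
width: 0.0292
```

```bash
python3 -c "
from h import *
rep('19')
crop('w19',290,135,350,215,8,'g20')"
```

```text
[ 0.63363592 -0.0294616   0.18307402] 16.85 [-6.06  1.02  9.06] [ 0.14  1.57 -0.02] 0.02917718851792445 [[ 0.99   0.139 -0.002]
 [ 0.139 -0.99   0.004]
 [-0.001 -0.005 -1.   ]]
pred mouth X,Y,n mm -1.2665681502326376 -1.8355093063554582 -25.50629134032351 F -0.8487230742168237 1.8186930019464744 13.026146311285983
```

View pics/g20.png

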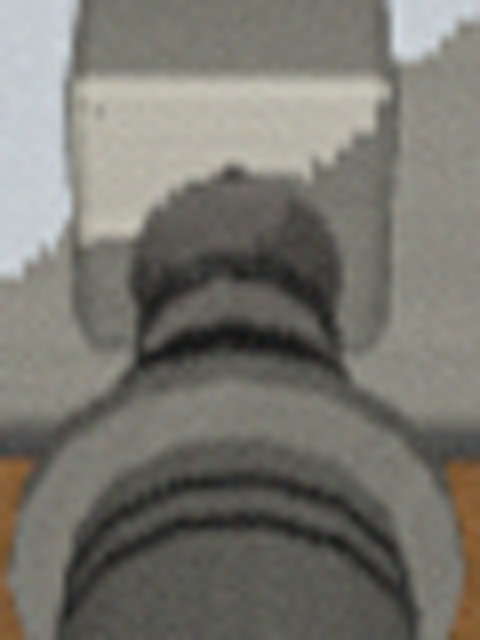

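```bash
python3 -c "
from h import *
s=readout.read_state();print(s['ft_force'],s['width'],s['time']);print(ticket.job_done())"
```

```text
[-6.1986266   0.66691648  9.42007639] 0.029268654641940096 16.95
the job is handed in; nothing more can be done
None
```

I turned the selector from about -0.48 rad to about 0.81 rad. In the images its nose sits on the long index line, and the fingers let go of it before the gun was touched.

The moves can't tilt the tool, so I tilted the gun in the grip. I pulled it partly out of its holder and leaned it against the hole's edge until it stood at about 22° from vertical. I then tightened the grip to 60 N, lined the gun up with the nipple and pushed along the nipple's axis.

**Snap-on:** the push force rose to 6.8 N, then was 6.7 N after 8 mm more travel. That fits the coupler having snapped home, though I saw it only in the force and the images, with no direct reading.

**Final checks, at about 17 s:**
- **Push:** 13 N along the nipple, which puts the nozzle about 13.7 mm in. The wrist image suggests nearer 12.5 mm; both are over the required 10 mm.
- **Squareness:** the gun's axis is about 1° from the nipple's.
- **Grip:** the fingers are still closed on the handle, and the gun has not visibly slipped or rotated in them.
- **Bystanders:** nothing else on the bench was touched.

**Disagreements:**
- **Side camera:** it read the nipple about 3 mm away from where the wrist views put it. I went by the wrist views and relative offsets.
- **Coupler position:** worked out from the arm's pose alone, the coupler sat 1 to 2 mm off the nipple's axis, inside the 4 mm limit.
- **Gun in the grip:** before the push, the gun measured about 4 mm lower in the grip than expected.

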